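Index the sample table and set the fine-feed stage

ROBOT

A 6-joint arm with a two-finger parallel gripper is mounted at the origin on the work surface; the furniture and walls round the work are solid. World frame = base frame: x ahead of the robot, y to its left, z up, the work surface at z = 0. Lengths are in m, angles in degrees, forces in N, time in s.
With the tool pointing down it reaches from about 0.35 to 0.875 m from the base axis. Payload 15.5 kg.
Tool frame: the origin (TCP) lies between the finger pads; the fingertips stand manip.nose_length ahead of it and the grasp point (between the pads) lies 6 mm ahead of it (manip.nose_length is the distance from the TCP to the fingertips, in m); z points along the fingers, y is the direction in which the jaws open and shut (so a half turn about z gives the same grasp; the last joint's range is limited). The gripper opens to 85 mm and grips with 20 to 120 N. Pads are 22 mm wide; open, the fingers measure 114 mm over their backs; the gripper's body (76 mm by 85 mm) begins 54 mm behind the grasp point. The pads swing forward as they close: fully open they stand 13 mm farther back than shut.
Start: joints at [65.403, 28.281, 77.091, -0, 74.628, -5.472], TCP at [0.205, 0.591, 0.23] pointing down, gripper open.
Joint ranges: [-166.48, 166.48], [-47.26, 123.95], [12.59, 153.08], [-70.14, 250.14], [6.76, 159.57], [-176.63, 176.63]. Speed limits (degrees/s): [108.29, 108.29, 147.25, 172.46, 172.46, 172.46].

INTERFACE

Orientations are given as a 3x3 rotation matrix whose columns are the frame's x, y, z axes.
In Python, from rig import manip gives the robot as it stands. The module is installed in compiled form; this text tells all that it offers.
- The arm moves only by the tool play_rows, never from a script. Its argument "increments" is a list of rows, each an object of numbers: "x", "y", "z": the shift along the tool's x, y, z in m; "turn": the turn about the tool's z in degrees; "claw": the finger opening in m, from 0 to 0.0854. In form: [{"x": .., "y": .., "z": .., "turn": .., "claw": ..}, ...]. A call has 1 to 8 rows; each row shifts and turns the pose as measured when the row begins, along the tool's axes as they then stand; what a row does not reach is not made up. A row lasts 1/8 s, in which the tool goes at most 62.5 mm and 10.7 degrees, less where a joint would pass 70% of its speed; a pose out of reach is approached as far as the arm can. A call is refused whole if a number of a shift passes 0.0625 or a number of a turn 10.7, either way. A call with a gripper value outside its range is refused whole. The fingers move at their own pace and stop on an object; "grip_force" is the grip in N (left out, the last holds). Time passes only in rows, so rows that do not move let the fingers close. It gives the time, the measured TCP pose, the force and the opening at its end, in the units of the state.
- manip.state(): the state, without advancing time (a new reading comes with each control period).
- manip.capture(name): name is "scene" or "side" or "wrist"; returns (picture, depth): 400x640x3 uint8, red, green, blue; 400x640 float32, m along the optical axis (not along the pixel's ray), 0 where there is no reading.
- manip.camera_params(name): a dict with "fov_y" (degrees; the focal length in pixels is half the picture's height over the tangent of half this angle, whatever the lens; pixels are square), "cx", "cy" (the principal point, pixels), "dist_coeffs" ([k1, k2, p1, p2, k3] as OpenCV has them; the pictures are not rectified), "pose" (4x4, takes a point from camera to world coordinates); the wrist camera has in their place "hand_eye" (4x4, takes a point from camera to tool coordinates, whose origin is the TCP and whose axes are the flange's). Camera axes: x right, y up, looking along -z (the intrinsics and any distortion apply to the point x, -y, -z); pixel columns grow to the right and rows downward; lengths in m; the calibration is good to about 2 mm. A picture is of the moment at which its call begins: read the wrist's pose just before it. camera_params takes no time and is no camera call.
- manip.finish_job(): hands the job in, once; it reports no verdict.
The state is a dict: "t": time; "joints": joint angles; "joint_vel": joint speeds; "joint_torque": joint torques, N m; "position": TCP position; "tcp_rot": TCP orientation; "force": force on the tool from outside, world axes, zero at the start; "ft_torque": the same for the moment, N m; "width": opening from 0.0 (shut) to 1.0 (fully open).
Only numpy, scipy, OpenCV 4.12 (cv2) and the standard library are available. Lean on these libraries where they do the work, as an engineer would, in place of code of your own. Each camera call takes 0.05 s, during which the arm holds its last target.

TASK

Set the rig up for the next reading: stand the dropper bottle upright in the middle of the round rubber pad of the indexing table, then pull the black index knob up, swing the table one notch to the middle notch so that the bottle comes in front of the detector head, and let the pin drop fully home. Then turn the bar knob of the fine-feed stage until the tip of its pointer is exactly in line with the tip of the matching mark opposite it, and last throw the clamp lever fully over to the side of the pointer scale. Do not shift the mark or the petri dishes.

Things in the scene. Friction and masses are not known exactly. Their poses are not given: they have to be found in the camera images.
- sample_centre (a point): centre of the loose white dropper bottle with a round screw cap, 36 mm diameter, 74 mm high, standing upright on the bench; the point is 37 mm above its underside; the body is straight for the lower half; 50 g
- notch (a point): the pivot axis of the indexing sample table, 24 mm above the bench, in the fixed base's frame: a round aluminium plate (244 mm diameter, 12 mm thick). Its +x axis points horizontally from the pivot to the grey detector head (60 mm wide, 82 mm high, lens face 126 mm from the pivot). Opposite the head, on a circle of 95 mm, lie three notches in a steel arc, 45 degrees apart, the middle one straight opposite the head
- pad (a point): centre of the top of the round black rubber pad (52 mm diameter), 44 mm above the bench, on one end of the grey swinging arm, 70 mm from the pivot; this point's +x axis runs along the arm from the pivot to the pad. The index knob is on the arm's other end, 95 mm from the pivot. The arm's top is 42 mm above the bench
- table (a joint): angle of the swinging arm, rad: 0 in the first notch (start), 0.785 in the middle notch (pad in front of the detector head), 1.571 in the third; it grows counter-clockwise seen from above. It can turn only while the index knob is held up; friction 0.08 N m plus that of the pin
- index_grip (a point): the spring index knob on the arm's end, a vertical black mushroom: grip 28 mm diameter from 47 to 74 mm above the bench, head 38 mm diameter above it to 83 mm; the point is on its axis, 63 mm above the bench when down
- index_knob (a joint): lift of the index knob and its pin, m: 0 fully home in a notch, at most 0.016; the pin clears the notch from 0.010 on and rests on the arc at 0.0095 between notches; its spring pulls it down with 6 N at 0 to 12 N at the top. The pin has 3 mm play either way in a notch and a round end that finds it
- feed_knob_grip (a point): centre of the bar of the fine-feed stage's knob, 83 mm above the bench on a vertical axis; the bar is 46 mm long, 14 mm thick and stands from 60 to 90 mm above the bench. The point turns with the knob: its x axis runs along the bar. It stands on a grey box, 46 mm high, 66 x 70 mm, on the fixed base plate (160 x 240 mm)
- feed_knob (a joint): angle of that knob, rad, 0 to 6.28, growing clockwise seen from above; 1 rad moves the pointer 15 mm in the stage's +y direction; friction 0.03 N m, it stays where it is left
- pointer_tip (a point): tip of the black triangular pointer on the fine-feed stage's grey carriage, 38 mm above the bench; it points in the stage's +x direction, and slides along the stage's y axis; the point's axes are the stage's
- mark_tip (a point): tip of the black triangular mark opposite the pointer, 38 mm above the bench, on the other side of a 2 mm gap; it points in the stage's -x direction. The pointer is in line when both tips have the same y in the stage's frame
- mark (a joint): position of the mark's stiff rider along the stage's y, m; it must stay as it is
- clamp_tip (a point): centre of the black ball (26 mm diameter) on the clamp lever of the fine-feed stage. The lever's pivot is 34 mm above the bench, its axis along the stage's y, its arm 70 mm long; at the start it leans 0.5 rad to the stage's -x side, the ball's centre 95 mm above the bench
- clamp (a joint): angle of the clamp lever, rad: 0 open (start), 1.0 fully over to the stage's +x side; friction 0.06 N m, it stays where it is left
- petri: stack of clear petri dishes, 90 mm diameter, 43 mm high, bystander; origin under its centre
Things that resemble listed ones, but are neither listed nor needed, are in the scene too. Leave any yellow look-alike of the part that bears sample_centre alone.

How it is judged:
By the outcome, as a careful person would: the job done as asked, in the order asked, and still so for the second after the job is handed in, with the robot touching nothing.
It also fails if it takes over 67 s, if anything falls off the work surface, if the arm or the gripper's body presses on something with over 40 N, if the wrist force passes 120 N, or if a joint passes its speed limit or range.

## Working session

There is one attempt and no reset: what is moved stays moved. The work goes in short steps, Python scripts to look and compute and a tool call to move; the robot and the scene stay as the last step left them, time stands still between calls to the robot, and variables do not carry over. Pictures are saved under pics/ and viewed, and the job is handed in when it is done.

Besides the shell and the picture viewer there is one more tool, called after "Emit:" as name(argument=value, ...), one argument or row to a line, values as JSON. play_rows: Moves the arm, as the interface text tells. Its arguments: {"type":"object","properties":{"increments":{"type":"array","items":{"type":"object","properties":{"x":{"type":"number"},"y":{"type":"number"},"z":{"type":"number"},"turn":{"type":"number"},"claw":{"type":"number"}}}},"grip_force":{"type":"number"}},"required":["increments"]}

```bash
mkdir -p pics; ls
cat > h.py <<'E'
import numpy as np, cv2, pickle
from rig import manip
def cap(n,tag):
    s=manip.state(); im,d=manip.capture(n); p=manip.camera_params(n)
    if n=='wrist':
        T=np.eye(4);T[:3,:3]=s['tcp_rot'];T[:3,3]=s['position'];T=T@np.array(p['hand_eye'])
    else: T=np.array(p['pose'])
    f=200/np.tan(np.radians(p['fov_y'])/2)
    K=np.array([[f,0,p['cx']],[0,f,p['cy']],[0,0,1.]])
    pickle.dump((im,d,K,np.array(p['dist_coeffs'],float),T),open(f'{tag}.pkl','wb'))
    cv2.imwrite(f'pics/{tag}.png',im[:,:,::-1])
    return s
def load(tag): return pickle.load(open(f'{tag}.pkl','rb'))
def ray(c,u,v):
    im,d,K,D,T=c
    q=cv2.undistortPoints(np.array([[[u,v]]],float),K,D)[0,0]
    return T[:3,:3]@np.array([q[0],-q[1],-1.]),T[:3,3]
def px_z(c,u,v,z):
    r,o=ray(c,u,v); return o+r*(z-o[2])/r[2]
def px_d(c,u,v):
    r,o=ray(c,u,v); return o+r*c[1][int(round(v)),int(round(u))]
def proj(c,P):
    im,d,K,D,T=c
    P=np.atleast_2d(P); q=(P-T[:3,3])@T[:3,:3]; q=q*[1,-1,-1]
    return cv2.projectPoints(q.reshape(-1,1,3),np.zeros(3),np.zeros(3),K,D)[0][:,0]
def cloud(c):
    im,d,K,D,T=c
    h,w=d.shape
    uv=np.stack(np.meshgrid(np.arange(w),np.arange(h)),-1).reshape(-1,1,2).astype(float)
    q=cv2.undistortPoints(uv,K,D)[:,0]
    P=np.c_[q[:,0],-q[:,1],-np.ones(len(q))]*d.reshape(-1,1)
    return (P@T[:3,:3].T+T[:3,3]).reshape(h,w,3)
def crop(tag,x0,y0,x1,y1,k,name):
    im=load(tag)[0][y0:y1,x0:x1,::-1]
    cv2.imwrite(f'pics/{name}.png',cv2.resize(im,None,fx=k,fy=k,interpolation=cv2.INTER_CUBIC))
E
python3 - <<'E'
from h import *
for n in('scene','side','wrist'):
    s=cap(n,n+'0'); c=load(n+'0'); print(n,c[2][0,0],c[3],c[4].round(3).tolist())
s=manip.state();print(s, manip.nose_length)
E
```

```text
pics
scene 394.4161874207223 [0.03356132 0.         0.         0.         0.        ] [[0.827, 0.362, -0.43, 0.051], [-0.563, 0.532, -0.633, -0.732], [-0.0, 0.765, 0.644, 0.869], [0.0, 0.0, 0.0, 1.0]]
side 412.0383385257489 [-0.10108333  0.          0.          0.          0.        ] [[0.99, 0.063, -0.128, 0.452], [-0.141, 0.539, -0.831, -0.805], [0.017, 0.84, 0.542, 0.61], [0.0, 0.0, 0.0, 1.0]]
wrist 326.16580830739497 [-0.02424817  0.          0.          0.          0.        ] [[0.328, -0.895, -0.302, 0.127], [0.945, 0.311, 0.105, 0.618], [-0.001, -0.32, 0.948, 0.373], [0.0, 0.0, 0.0, 1.0]]
{'t': 0.15, 'joints': array([ 6.54031153e+01,  2.83063304e+01,  7.71176830e+01, -4.93562032e-04,
        7.46282086e+01, -5.47003185e+00]), 'joint_vel': array([ 0.03067707, -0.08697197, -0.09994051, -0.00664861,  0.11817439,
       -0.06026469]), 'joint_torque': array([ 2.15642445e-03, -8.82540035e+01, -3.84064972e+01, -1.93877503e-05,
        7.22083234e-03, -4.41561292e-05]), 'position': array([0.20465912, 0.59026138, 0.22954896]), 'tcp_rot': array([[-9.44796186e-01,  3.27658403e-01, -3.71820605e-04],
       [ 3.27658604e-01,  9.44795823e-01, -8.32198842e-04],
       [ 7.86176111e-05, -9.08088512e-04, -9.99999585e-01]]), 'force': array([ 0.61047624,  0.1478792 , -1.03722732]), 'ft_torque': array([-0.00164727,  0.03736872,  0.00880778]), 'width': 0.9986497224212899} 0.025
```

View pics/scene0.png

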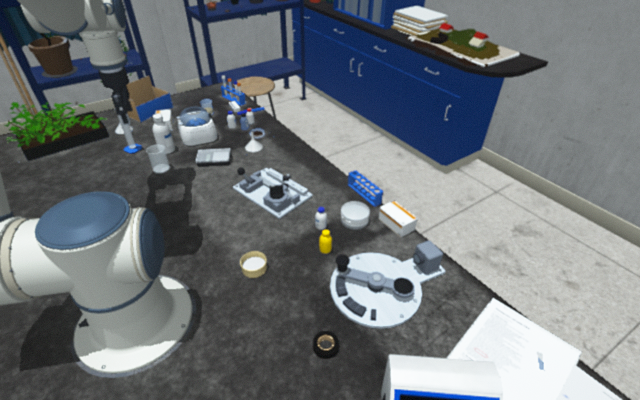

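View pics/side0.png

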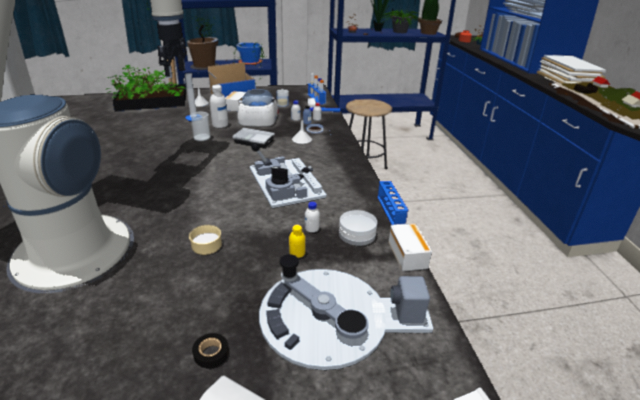

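View pics/wrist0.png

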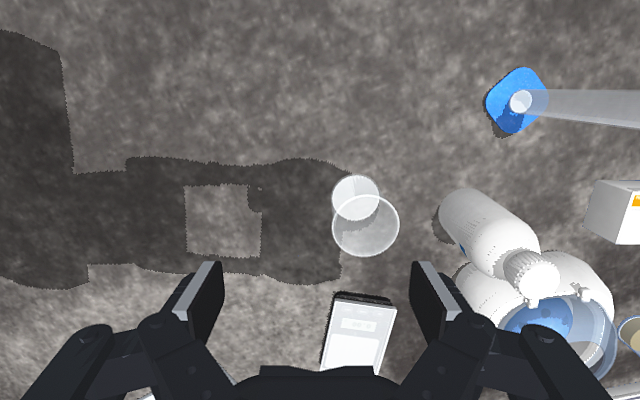

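Run:
```python
from h import *
for tag,pts in (('scene0',dict(bot=(321,213),bot2=(321,224),yel=(325,243),pad=(403,286),knob=(342,262),piv=(377,278),head=(428,256),petri=(355,210),feed=(277,190),wb=(231,121),ball=(241,171))),('side0',dict(bot=(312,208),bot2=(312,222),yel=(297,244),pad=(351,321),knob=(289,262),piv=(322,299),petri=(358,222),feed=(280,172),wb=(295,112)))):
    c=load(tag)
    for k,(u,v) in pts.items(): print(tag,k,px_d(c,u,v).round(4))
crop('scene0',220,150,460,330,3.3,'c1')
crop('side0',230,140,440,300,3.6,'c2')
```

```text
scene0 bot [0.5758 0.0119 0.0629]
scene0 bot2 [0.5727 0.0069 0.022 ]
scene0 yel [ 0.5228 -0.0849  0.0441]
scene0 pad [ 0.6013 -0.3241  0.0434]
scene0 knob [ 0.4966 -0.1981  0.0848]
scene0 piv [ 0.5601 -0.269   0.0479]
scene0 head [ 0.7018 -0.307   0.0803]
scene0 petri [ 0.6827 -0.023   0.0478]
scene0 feed [0.5154 0.1767 0.0726]
scene0 wb [0.6156 0.755  0.0338]
scene0 ball [0.4495 0.2978 0.1034]
side0 bot [0.5783 0.0082 0.0667]
side0 bot2 [ 0.5777 -0.0006  0.0319]
side0 yel [ 0.5309 -0.0917  0.0404]
side0 pad [ 0.6005 -0.3265  0.045 ]
side0 knob [ 0.5035 -0.1985  0.0828]
side0 piv [ 0.5575 -0.2705  0.0485]
side0 petri [ 0.6842 -0.0293  0.0431]
side0 feed [0.5144 0.1687 0.0818]
side0 wb [0.6172 0.7516 0.0321]
```

View pics/c1.png

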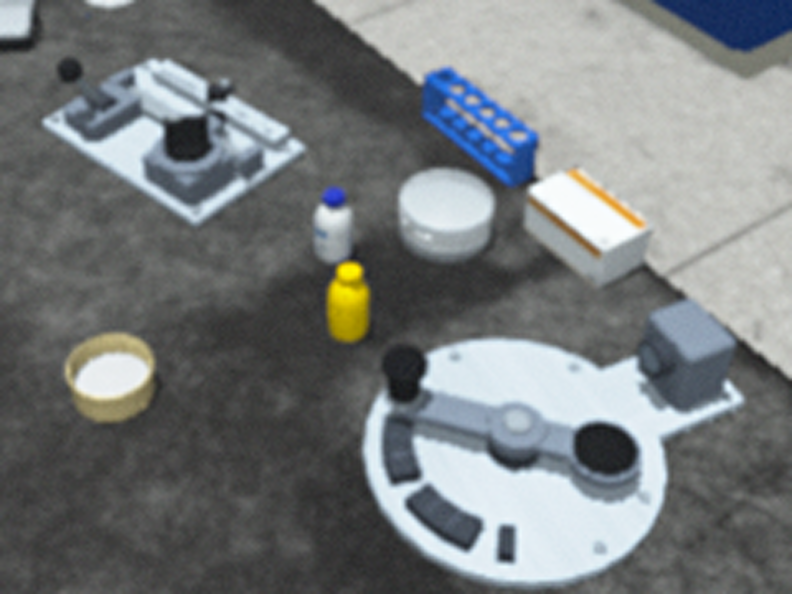

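View pics/c2.png

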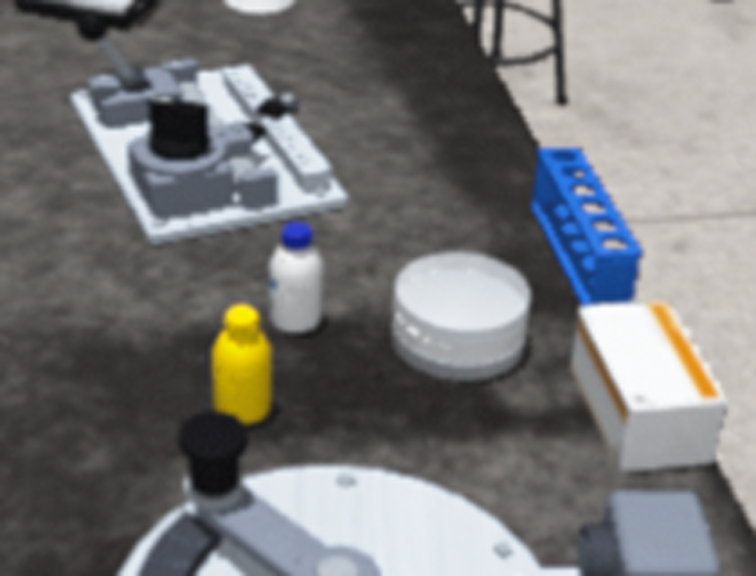

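Emit:
play_rows(
  increments=[
    {"x":-0.02,"y":-0.015,"z":-0.03},
    {"x":-0.045,"y":-0.0365,"z":-0.006},
    {"x":-0.045,"y":-0.0365,"z":-0.006},
    {"x":-0.045,"y":-0.0365,"z":-0.006},
    {"x":-0.045,"y":-0.0365,"z":-0.006},
    {"x":-0.045,"y":-0.0365,"z":-0.006},
    {"x":-0.045,"y":-0.0365,"z":-0.006},
    {"x":-0.045,"y":-0.0365,"z":-0.006},
  ],
)

```text
schema error: expected keys x, y, z, turn, claw
```

Emit:
play_rows(
  increments=[
    {"x":-0.02,"y":-0.015,"z":-0.03,"turn":0,"claw":0.0854},
    {"x":-0.045,"y":-0.0365,"z":-0.006,"turn":0,"claw":0.0854},
    {"x":-0.045,"y":-0.0365,"z":-0.006,"turn":0,"claw":0.0854},
    {"x":-0.045,"y":-0.0365,"z":-0.006,"turn":0,"claw":0.0854},
    {"x":-0.045,"y":-0.0365,"z":-0.006,"turn":0,"claw":0.0854},
    {"x":-0.045,"y":-0.0365,"z":-0.006,"turn":0,"claw":0.0854},
    {"x":-0.045,"y":-0.0365,"z":-0.006,"turn":0,"claw":0.0854},
    {"x":-0.045,"y":-0.0365,"z":-0.006,"turn":0,"claw":0.0854},
  ],
)

```text
t: 1.15
position: [0.437, 0.2167, 0.3024]
tcp_rot: [[-0.947, 0.322, -0.001], [0.322, 0.947, -0.002], [0.0, -0.003, -1.0]]
force: [0.6, 0.4, -0.0]
width: 1.001
```

Run:
```python
from h import *
s=cap('wrist','w1'); print(s['t'],s['position'],s['joint_vel'].round(2))
```

```text
1.15 [0.43702887 0.2167377  0.30236563] [-55.99  -0.79  -7.19  -0.14   7.57 -55.71]
```

View pics/w1.png

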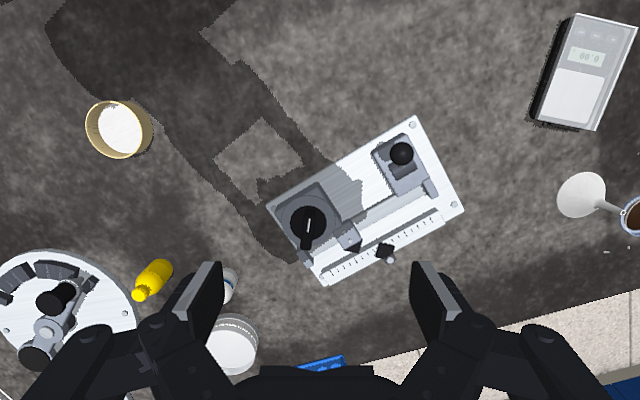

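Emit:
play_rows(
  increments=[
    {"x":-0.042,"y":-0.043,"z":0,"turn":0,"claw":0.07},
    {"x":-0.042,"y":-0.043,"z":0,"turn":0,"claw":0.07},
    {"x":-0.042,"y":-0.043,"z":0,"turn":0,"claw":0.07},
    {"x":-0.042,"y":-0.043,"z":0,"turn":0,"claw":0.07},
    {"x":0,"y":0,"z":0,"turn":-10.7,"claw":0.07},
    {"x":0,"y":0,"z":0,"turn":-10.7,"claw":0.07},
    {"x":0,"y":0,"z":0,"turn":-10.7,"claw":0.07},
    {"x":0,"y":0,"z":0,"turn":-10.7,"claw":0.07},
  ],
)

```text
t: 2.2
position: [0.5444, -0.0106, 0.3028]
tcp_rot: [[-0.911, -0.412, 0.0], [-0.412, 0.911, -0.004], [0.002, -0.004, -1.0]]
force: [0.4, 0.1, 0.4]
width: 0.818
```

Run:
```python
from h import *
s=cap('wrist','w2'); print(s['t'],s['position'],s['joint_vel'].round(2))
```

```text
2.2 [ 0.54441363 -0.01059361  0.30276669] [-1.500e-01  2.000e-01  1.400e-01 -5.000e-02  1.000e-02 -8.555e+01]
```

View pics/w2.png

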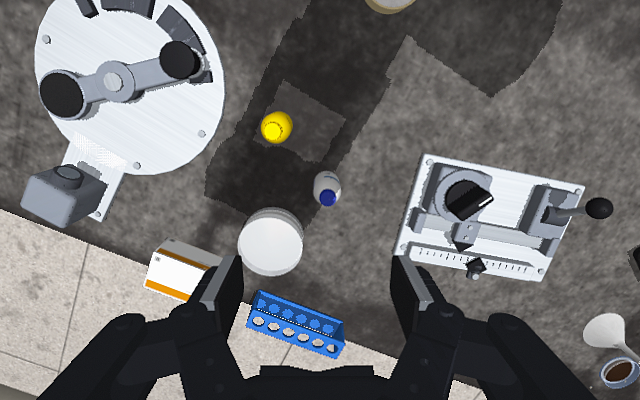

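Run:
```python
from h import *
from scipy.optimize import least_squares
def circ(P,r0=None):
    f=(lambda q:np.hypot(P[:,0]-q[0],P[:,1]-q[1])-(q[2] if r0 is None else r0))
    m=P.mean(0); r=least_squares(f,[m[0],m[1],.02],loss='soft_l1',f_scale=.002); return r.x.round(4), np.abs(r.fun).mean().round(4)
for tag in('scene0','side0','w2'):
    c=load(tag); C=cloud(c); im=c[0].astype(int)
    def near(x,y,R,z0,z1,m=True):
        k=(np.hypot(C[...,0]-x,C[...,1]-y)<R)&(C[...,2]>z0)&(C[...,2]<z1)&m; return C[k]
    P=near(.58,.013,.035,.008,.037); print(tag,'bottle',len(P),circ(P,.018) if len(P)>5 else '')
    dark=im.max(-1)<70
    blue=(im[...,2]>im[...,0]+60)
    P=near(.58,.013,.035,.055,.09,blue); print('  cap',len(P),P.mean(0).round(4) if len(P) else '')
    P=near(.602,-.325,.045,.036,.05,dark); print('  pad',len(P),P.mean(0).round(4), )
    P=near(.498,-.2,.035,.074,.095,dark); print('  knob',len(P),P.mean(0).round(4))
    P=near(.558,-.27,.02,.042,.06); print('  hub',len(P),P.mean(0).round(4), P[:,2].max())
    print('  plate z',np.median(near(.558,-.27,.12,.0,.04)[:,2]), 'bench', np.median(near(.5,.05,.03,-.03,.03)[:,2]))
    P=near(.70,-.31,.06,.07,.1); print('  head',len(P),P.mean(0).round(4))
    P=near(.52,-.09,.035,.006,.037);print('  yel',circ(P,.018))
    P=near(.69,-.025,.06,.036,.06);print('  petri',P.mean(0).round(3))
crop('w2',20,0,240,230,3,'c3')
```

```text
scene0 bottle 67 (array([0.5797, 0.0213, 0.02  ]), np.float64(0.0011))
  cap 29 [0.5775 0.0168 0.0737]
  pad 211 [ 0.6014 -0.3232  0.0437]
  knob 134 [ 0.5013 -0.1903  0.0838]
  hub 133 [ 0.5568 -0.2706  0.0455] 0.051712264564053645
  plate z 0.012565504958397478 bench 0.0014343583434111018
  head 384 [ 0.7157 -0.2939  0.0796]
  yel (array([ 0.5325, -0.0706,  0.02  ]), np.float64(0.001))
  petri [ 0.683 -0.021  0.044]
side0 bottle 134 (array([0.5792, 0.0174, 0.02  ]), np.float64(0.001))
  cap 50 [0.5788 0.0134 0.0719]
  pad 469 [ 0.6015 -0.3256  0.044 ]
  knob 240 [ 0.5027 -0.1958  0.0818]
  hub 268 [ 0.5575 -0.2715  0.0459] 0.05049172664023749
  plate z 0.012407605616101103 bench -0.0003694750875083974
  head 818 [ 0.7168 -0.2987  0.0799]
  yel (array([ 0.5319, -0.0737,  0.02  ]), np.float64(0.0008))
  petri [ 0.685 -0.026  0.042]
w2 bottle 131 (array([0.5785, 0.0196, 0.02  ]), np.float64(0.0001))
  cap 207 [0.5779 0.019  0.0733]
  pad 1512 [ 0.6007 -0.3212  0.0433]
  knob 1107 [ 0.5026 -0.188   0.0822]
  hub 889 [ 0.5577 -0.2689  0.0448] 0.04983147749593497
  plate z 0.011650867135045373 bench -0.00042254057367965836
  head 2226 [ 0.7147 -0.2869  0.0794]
  yel (array([ 0.5324, -0.071 ,  0.02  ]), np.float64(0.0001))
  petri [ 0.683 -0.019  0.042]
```

View pics/c3.png

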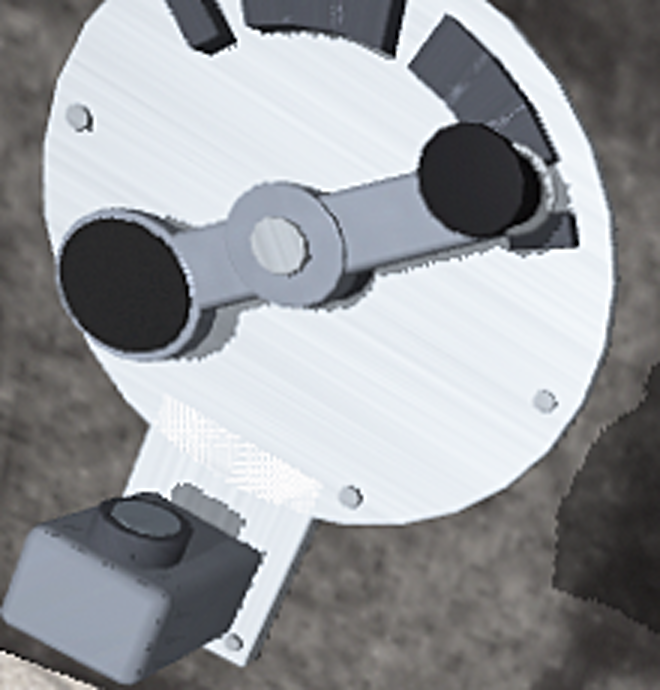

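```bash
cat > d.py <<'E'
import sys
from h import *
# usage: d.py x y z [yaw of tool y deg]
s=manip.state(); R=s['tcp_rot']; p=s['position']
t=np.array([float(a) for a in sys.argv[1:4]])
print('t',s['t'],'pos',p.round(4),'yawy',np.degrees(np.arctan2(R[1,1],R[0,1])).round(2),'w',s['width'].round(3),'F',s['force'].round(1),'j',s['joints'].round(0))
print('tool delta',(R.T@(t-p)).round(4))
if len(sys.argv)>4:
    print('turn', -(((float(sys.argv[4])-np.degrees(np.arctan2(R[1,1],R[0,1]))+180)%360)-180))
E
python3 d.py .5785 .0195 .038
```

```text
Traceback (most recent call last):
  File "d.py", line 6, in <module>
    print('t',s['t'],'pos',p.round(4),'yawy',np.degrees(np.arctan2(R[1,1],R[0,1])).round(2),'w',s['width'].round(3),'F',s['force'].round(1),'j',s['joints'].round(0))
                                                                                                ^^^^^^^^^^^^^^^^
AttributeError: 'float' object has no attribute 'round'
```

```bash
sed -i "s/s\['width'\].round(3)/round(s['width'],3)/" d.py
python3 d.py .5785 .0195 .038
```

```text
t 2.25 pos [ 0.5444 -0.0105  0.3027] yawy 114.97 w 0.817 F [ 0.3  0.3 -0.7] j [  -7.   18.   82.   -0.   80. -122.]
tool delta [-0.044   0.0137  0.2646]
```

Emit:
play_rows(
  increments=[
    {"x":-0.044,"y":0.0137,"z":0.02,"turn":0,"claw":0.07},
    {"x":0,"y":0,"z":0.05,"turn":0,"claw":0.07},
    {"x":0,"y":0,"z":0.05,"turn":0,"claw":0.07},
    {"x":0,"y":0,"z":0.04,"turn":0,"claw":0.07},
  ],
)

```text
t: 2.75
position: [0.5821, 0.0209, 0.1412]
tcp_rot: [[-0.912, -0.41, 0.007], [-0.41, 0.912, -0.004], [-0.005, -0.007, -1.0]]
force: [1.0, 0.1, -0.0]
width: 0.818
```

```bash
python3 d.py .5785 .0195 .038
python3 - <<'E'
from h import *
cap('wrist','w3')
E
python3 d.py .5785 .0195 .038
```

```text
t 2.75 pos [0.5821 0.0209 0.1412] yawy 114.23 w 0.818 F [ 1.   0.1 -0. ] j [  -4.   30.   89.   -0.   60. -118.]
tool delta [0.0044 0.001  0.1032]
t 2.8 pos [0.5797 0.0209 0.1366] yawy 114.22 w 0.817 F [-3.6  0.7 -6.4] j [  -4.   31.   90.   -0.   59. -118.]
tool delta [ 0.0016 -0.0004  0.0986]
```

View pics/w3.png

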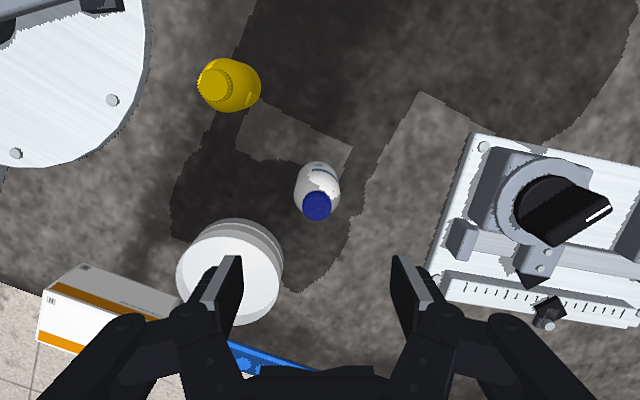

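Emit:
play_rows(
  increments=[
    {"x":0.0016,"y":0,"z":0.045,"turn":0,"claw":0.065},
    {"x":0,"y":0,"z":0.035,"turn":0,"claw":0.065},
    {"x":0,"y":0,"z":0.016,"turn":0,"claw":0.065},
    {"x":0,"y":0,"z":0,"turn":0,"claw":0.065},
  ],
)

```text
t: 3.3
position: [0.5795, 0.02, 0.0399]
tcp_rot: [[-0.916, -0.402, 0.002], [-0.402, 0.916, -0.004], [0.0, -0.004, -1.0]]
force: [0.8, -0.4, 0.1]
width: 0.765
```

```bash
python3 d.py .5785 .0195 .038
```

```text
t 3.3 pos [0.5795 0.02   0.0399] yawy 113.72 w 0.765 F [ 0.8 -0.4  0.1] j [  -4.   39.   94.   -0.   47. -117.]
tool delta [ 0.0011 -0.0001  0.0019]
```

Emit:
play_rows(
  grip_force=30,
  increments=[
    {"x":0,"y":0,"z":0,"turn":0,"claw":0.03},
    {"x":0,"y":0,"z":0,"turn":0,"claw":0.03},
    {"x":0,"y":0,"z":0,"turn":0,"claw":0.03},
    {"x":0,"y":0,"z":0,"turn":0,"claw":0.03},
  ],
)

```text
t: 3.8
position: [0.5817, 0.0199, 0.0438]
tcp_rot: [[-0.916, -0.401, 0.007], [-0.401, 0.916, -0.005], [-0.005, -0.007, -1.0]]
force: [0.4, 0.1, -0.8]
width: 0.406
```

```bash
python3 d.py .5785 .0195 .038
```

```text
t 3.8 pos [0.5817 0.0199 0.0438] yawy 113.66 w 0.406 F [ 0.4  0.1 -0.8] j [  -4.   38.   94.   -0.   48. -117.]
tool delta [0.0031 0.001  0.0058]
```

Emit:
play_rows(
  increments=[
    {"x":0,"y":0,"z":-0.03,"turn":0,"claw":0.03},
    {"x":0,"y":0,"z":-0.05,"turn":0,"claw":0.03},
    {"x":0,"y":0,"z":-0.05,"turn":0,"claw":0.03},
    {"x":0.02,"y":-0.04,"z":-0.03,"turn":0,"claw":0.03},
    {"x":0.022,"y":-0.045,"z":0,"turn":0,"claw":0.03},
    {"x":0.022,"y":-0.045,"z":0,"turn":0,"claw":0.03},
    {"x":0.022,"y":-0.045,"z":0,"turn":0,"claw":0.03},
    {"x":0.01,"y":-0.02,"z":0,"turn":0,"claw":0.03},
  ],
)

```text
t: 4.8
position: [0.5708, -0.2014, 0.212]
tcp_rot: [[-0.915, -0.404, 0.009], [-0.405, 0.915, -0.006], [-0.006, -0.009, -1.0]]
force: [0.6, 0.6, -0.7]
width: 0.406
```

Emit:
play_rows(
  increments=[
    {"x":0,"y":0,"z":0,"turn":0,"claw":0.03},
    {"x":0,"y":0,"z":0,"turn":0,"claw":0.03},
  ],
)

```text
t: 5.05
position: [0.5704, -0.2023, 0.212]
tcp_rot: [[-0.915, -0.402, 0.009], [-0.402, 0.915, -0.006], [-0.006, -0.009, -1.0]]
force: [0.3, 0.5, -0.9]
width: 0.407
```

```bash
python3 - <<'E'
from h import *
s=cap('wrist','w4');print(s['joint_vel'].round(1),s['position']);cap('side','s4')
crop('s4',200,100,440,300,3,'c4')
E
python3 d.py .601 -.3235 .13
```

```text
[-0.3 -0.  -0.1 -0.1  0.1 -0.1] [ 0.57037761 -0.20233787  0.21201503]
t 5.15 pos [ 0.5705 -0.202   0.2121] yawy 113.77 w 0.407 F [-0.3  0.1 -0.6] j [ -25.   27.   82.   -0.   70. -139.]
tool delta [ 0.0216 -0.1227  0.083 ]
```

View pics/w4.png

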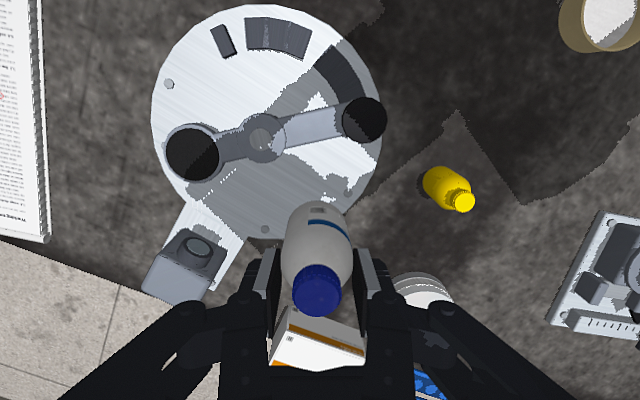

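View pics/c4.png

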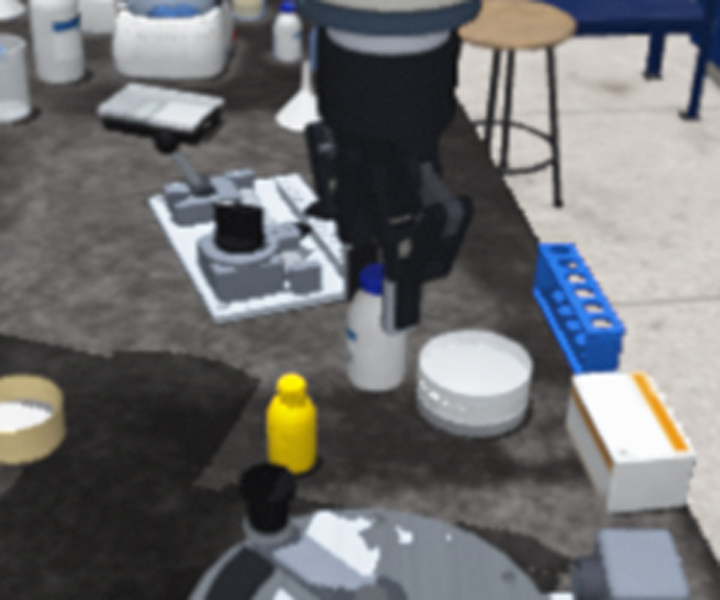

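```bash
cat > circ.py <<'E'
from h import *
from scipy.optimize import least_squares
def circ(P,r0=None):
    f=(lambda q:np.hypot(P[:,0]-q[0],P[:,1]-q[1])-(q[2] if r0 is None else r0))
    m=P.mean(0); r=least_squares(f,[m[0],m[1],.02],loss='soft_l1',f_scale=.002); return r.x.round(4), np.abs(r.fun).mean().round(4)
def disc(c,C,x,y,R,z,dark=70):
    """mask of dark pixels around, largest contour boundary -> plane z -> circle"""
    im=c[0].astype(int); zz=C[...,2]
    m=((im.max(-1)<dark)&(np.hypot(C[...,0]-x,C[...,1]-y)<R)&(abs(zz-z)<.006)).astype(np.uint8)
    cs,_=cv2.findContours(m,0,1); k=max(cs,key=cv2.contourArea)[:,0]
    P=np.array([px_z(c,u,v,z) for u,v in k]); 
    return circ(P), P
E
python3 - <<'E'
from circ import *
for tag in ('w4','w2','scene0','side0'):
    c=load(tag);C=cloud(c)
    print(tag,'pad',disc(c,C,.601,-.3235,.045,.044)[0],'knob',disc(c,C,.502,-.192,.04,.083)[0])
    k=(np.hypot(C[...,0]-.557,C[...,1]+.27)<.03)&(abs(C[...,2]-.044)<.008)
    P=C[k]; print('  hub',P.mean(0),len(P))
c=load('w4');C=cloud(c)
k=(np.hypot(C[...,0]-.57,C[...,1]+.2)<.03)&(C[...,2]>.16)&(C[...,2]<.20)&(c[0].astype(int).min(-1)>110)
print('bottle w',circ(C[k],.018),C[k][:,2].min())
c=load('s4');C=cloud(c)
k=(np.hypot(C[...,0]-.57,C[...,1]+.2)<.03)&(C[...,2]>.16)&(C[...,2]<.21)
print('bottle s',circ(C[k],.018),C[k][:,2].min(), px_d(c,325,227), [px_d(c,325,v)[2].round(4) for v in range(215,234)])
E
```

```text
w4 pad (array([ 0.6009, -0.3217,  0.0254]), np.float64(0.0003)) knob (array([ 0.503 , -0.1899,  0.0181]), np.float64(0.0002))
  hub [ 0.55923887 -0.26712358  0.04368272] 2311
w2 pad (array([ 0.6008, -0.3213,  0.0254]), np.float64(0.0004)) knob (array([ 0.5027, -0.1879,  0.0183]), np.float64(0.0003))
  hub [ 0.55943096 -0.26590473  0.04368246] 1620
scene0 pad (array([ 0.6013, -0.3231,  0.0223]), np.float64(0.0007)) knob (array([ 0.5022, -0.1895,  0.0185]), np.float64(0.0012))
  hub [ 0.55733534 -0.26960383  0.04370571] 284
side0 pad (array([ 0.6016, -0.3252,  0.0238]), np.float64(0.0005)) knob (array([ 0.5026, -0.1959,  0.0193]), np.float64(0.0009))
  hub [ 0.55819926 -0.27248787  0.0443936 ] 497
bottle w (array([ 0.5685, -0.2026,  0.02  ]), np.float64(0.0002)) 0.17074877917835143
bottle s (array([ 0.5689, -0.2043,  0.02  ]), np.float64(0.0006)) 0.16978914586094473 [ 0.56687383 -0.22148371  0.17780085] [np.float64(0.2043), np.float64(0.2016), np.float64(0.2004), np.float64(0.1979), np.float64(0.1963), np.float64(0.194), np.float64(0.1912), np.float64(0.1887), np.float64(0.1873), np.float64(0.184), np.float64(0.1827), np.float64(0.1812), np.float64(0.1778), np.float64(0.1768), np.float64(0.1742), np.float64(-0.0005), np.float64(-0.002), np.float64(-0.0004), np.float64(0.0009)]
```

```bash
python3 d.py .6029 -.3211 .12
```

```text
t 5.15 pos [ 0.5705 -0.202   0.2121] yawy 113.77 w 0.407 F [-0.3  0.1 -0.6] j [ -25.   27.   82.   -0.   70. -139.]
tool delta [ 0.0189 -0.1212  0.0931]
```

Emit:
play_rows(
  increments=[
    {"x":0.006,"y":-0.04,"z":0,"turn":0,"claw":0.03},
    {"x":0.006,"y":-0.04,"z":0.01,"turn":0,"claw":0.03},
    {"x":0.006,"y":-0.04,"z":0.02,"turn":0,"claw":0.03},
    {"x":0,"y":0,"z":0.03,"turn":0,"claw":0.03},
    {"x":0,"y":0,"z":0.025,"turn":0,"claw":0.03},
    {"x":0,"y":0,"z":0.0,"turn":0,"claw":0.03},
  ],
)

```text
t: 5.9
position: [0.6066, -0.3168, 0.1265]
tcp_rot: [[-0.912, -0.41, 0.01], [-0.41, 0.912, -0.006], [-0.007, -0.009, -1.0]]
force: [-0.1, 0.5, -0.2]
width: 0.409
```

```bash
python3 d.py .6029 -.3211 .115
python3 - <<'E'
from h import *
s=cap('wrist','w5');print(s['joint_vel'].round(1),s['position']);cap('side','s5');cap('scene','sc5')
crop('s5',270,220,430,360,4,'c5')
crop('sc5',320,190,480,330,4,'c5b')
E
```

```text
t 5.9 pos [ 0.6066 -0.3168  0.1265] yawy 114.22 w 0.409 F [-0.1  0.5 -0.2] j [ -33.   39.   75.    0.   66. -147.]
tool delta [ 0.0052 -0.0023  0.0115]
[ 0.5 -1.5 -1.7  0.2  0.8  0.1] [ 0.60659539 -0.31681093  0.12652132]
```

View pics/w5.png

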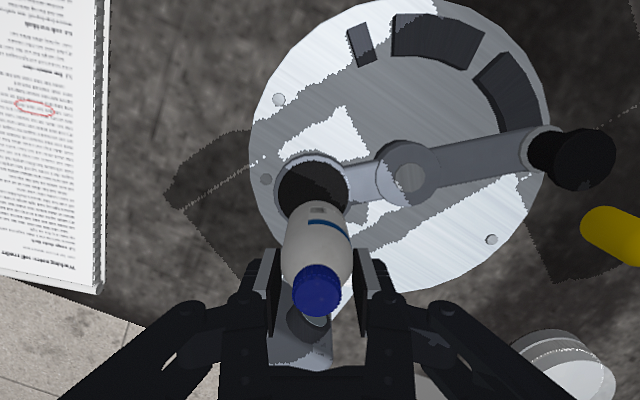

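View pics/c5.png

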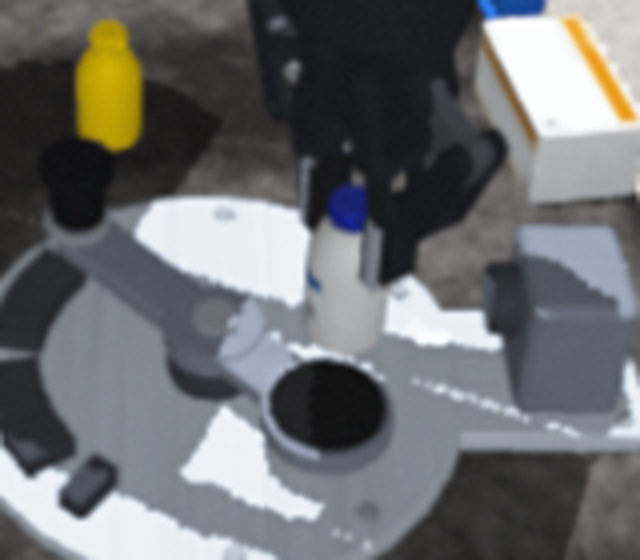

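View pics/c5b.png

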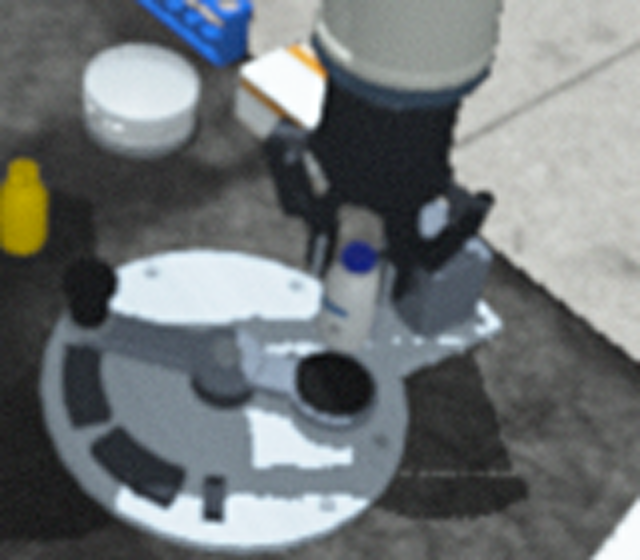

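Run:
```python
from circ import *
for tag in ('w5','s5','sc5'):
    c=load(tag);C=cloud(c);im=c[0].astype(int)
    k=(np.hypot(C[...,0]-.606,C[...,1]+.318)<.032)&(C[...,2]>.09)&(C[...,2]<.116)&(im.min(-1)>70)
    b=circ(C[k],.018); print(tag,'bottle',b,k.sum(),C[k][:,2].min())
    p=disc(c,C,.601,-.3225,.035,.044,60); print('  pad',p[0],len(p[1]))
```

```text
w5 bottle (array([ 0.6048, -0.3171,  0.02  ]), np.float64(0.0002)) 931 0.09001621898525067
  pad (array([ 0.5982, -0.3243,  0.0232]), np.float64(0.0038)) 199
s5 bottle (array([ 0.6064, -0.3194,  0.02  ]), np.float64(0.0005)) 229 0.09010030464859031
  pad (array([ 0.6022, -0.3256,  0.0242]), np.float64(0.0005)) 69
sc5 bottle (array([ 0.6076, -0.3187,  0.02  ]), np.float64(0.0007)) 100 0.09028371686558556
  pad (array([ 0.6031, -0.3232,  0.0229]), np.float64(0.001)) 47
```

```bash
python3 d.py .6024 -.322 .088
```

```text
t 6.05 pos [ 0.6079 -0.3179  0.1294] yawy 114.22 w 0.407 F [-0.7 -0.1  0.1] j [ -33.   38.   75.    0.   66. -147.]
tool delta [ 0.0071 -0.001   0.0414]
```

Emit:
play_rows(
  increments=[
    {"x":0.0066,"y":-0.0015,"z":0.006,"turn":0,"claw":0.03},
    {"x":0,"y":0,"z":0.015,"turn":0,"claw":0.03},
    {"x":0,"y":0,"z":0.012,"turn":0,"claw":0.03},
  ],
)

```text
t: 6.42
position: [0.6039, -0.3229, 0.0976]
tcp_rot: [[-0.912, -0.411, 0.018], [-0.411, 0.912, -0.011], [-0.012, -0.017, -1.0]]
force: [0.6, 0.3, -0.2]
width: 0.409
```

```bash
python3 d.py .6028 -.3222 .086
```

```text
t 6.425 pos [ 0.6039 -0.3229  0.0976] yawy 114.24 w 0.409 F [ 0.6  0.3 -0.2] j [ -33.   40.   77.    0.   62. -147.]
tool delta [0.0009 0.0013 0.0116]
```

Emit:
play_rows(
  increments=[
    {"x":0.0009,"y":0.0013,"z":0.006,"turn":0,"claw":0.03},
    {"x":0,"y":0,"z":0.004,"turn":0,"claw":0.03},
  ],
)

```text
t: 6.68
position: [0.6024, -0.322, 0.0859]
tcp_rot: [[-0.912, -0.41, 0.017], [-0.411, 0.912, -0.01], [-0.012, -0.016, -1.0]]
force: [1.8, -2.4, 26.7]
width: 0.408
```

```bash
python3 d.py .6028 -.3222 .086;python3 - <<'E'
from h import *
cap('side','s6');cap('scene','sc6')
crop('s6',270,220,430,360,4,'c6')
from circ import *
for tag in ('s6','sc6'):
    c=load(tag);C=cloud(c);im=c[0].astype(int)
    k=(np.hypot(C[...,0]-.603,C[...,1]+.322)<.032)&(C[...,2]>.057)&(C[...,2]<.08)&(im.min(-1)>70)
    b=circ(C[k],.018); print(tag,'bottle',b,k.sum(),C[k][:,2].min())
E
python3 d.py .6028 -.3222 .086
```

```text
t 6.675 pos [ 0.6024 -0.322   0.0859] yawy 114.24 w 0.408 F [ 1.8 -2.4 26.7] j [ -33.   41.   77.    0.   61. -147.]
tool delta [-0.0003 -0.0003 -0.0001]
s6 bottle (array([ 0.6014, -0.3245,  0.02  ]), np.float64(0.0005)) 193 0.05707218084122623
sc6 bottle (array([ 0.6023, -0.3232,  0.02  ]), np.float64(0.0007)) 81 0.05703900441719201
t 6.775 pos [ 0.6026 -0.3222  0.0862] yawy 114.24 w 0.408 F [-0.2 -0.3  0.6] j [ -33.   41.   77.    0.   61. -147.]
tool delta [-0.0001 -0.0001  0.0002]
```

View pics/c6.png

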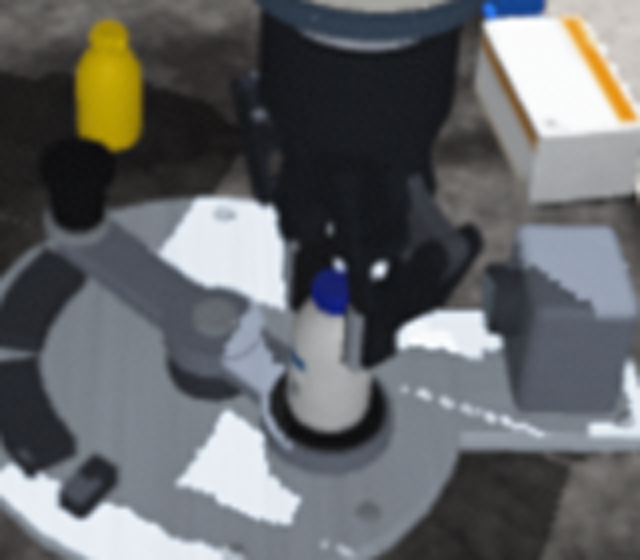

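Emit:
play_rows(
  increments=[
    {"x":0,"y":0,"z":0.001,"turn":0,"claw":0.042},
    {"x":0,"y":0,"z":0,"turn":0,"claw":0.055},
    {"x":0,"y":0,"z":0,"turn":0,"claw":0.065},
    {"x":0,"y":0,"z":0,"turn":0,"claw":0.065},
    {"x":0,"y":0,"z":-0.02,"turn":0,"claw":0.065},
    {"x":0,"y":0,"z":-0.04,"turn":0,"claw":0.065},
    {"x":0,"y":0,"z":-0.05,"turn":0,"claw":0.065},
  ],
)

```text
t: 7.65
position: [0.5993, -0.32, 0.1971]
tcp_rot: [[-0.912, -0.411, 0.013], [-0.411, 0.912, -0.007], [-0.009, -0.012, -1.0]]
force: [0.8, -0.3, -0.3]
width: 0.761
```

```bash
python3 d.py .503 -.1899 .15;python3 - <<'E'
from h import *
cap('side','s7');cap('scene','sc7'); cap('wrist','w7')
crop('s7',270,220,430,360,4,'c7')
from circ import *
for tag in ('s7','sc7','w7'):
    c=load(tag);C=cloud(c);im=c[0].astype(int)
    k=(np.hypot(C[...,0]-.603,C[...,1]+.322)<.032)&(C[...,2]>.052)&(C[...,2]<.08)&(im.min(-1)>70)
    b=circ(C[k],.018); print(tag,'bottle',b,k.sum(),C[k][:,2].min())
    k=(np.hypot(C[...,0]-.603,C[...,1]+.322)<.032)&(C[...,2]>.105)&(C[...,2]<.125)&(im[...,2]-im[...,0]>40)
    print('  cap',C[k].mean(0),k.sum())
E
python3 d.py .503 -.1899 .15
```

```text
t 7.65 pos [ 0.5993 -0.32    0.1971] yawy 114.24 w 0.761 F [ 0.8 -0.3 -0.3] j [ -33.   34.   72.    0.   73. -147.]
tool delta [0.0348 0.1588 0.0449]
s7 bottle (array([ 0.6018, -0.3246,  0.02  ]), np.float64(0.0005)) 231 0.05214112658290493
  cap [ 0.6007891  -0.32804951  0.11650891] 122
sc7 bottle (array([ 0.6027, -0.3233,  0.02  ]), np.float64(0.0007)) 98 0.0525957815385899
  cap [ 0.6001937  -0.3244297   0.11605447] 53
w7 bottle (array([ 0.6008, -0.3223,  0.02  ]), np.float64(0.0001)) 244 0.05202306299497056
  cap [ 0.59976896 -0.32305164  0.11674911] 583
t 7.8 pos [ 0.6011 -0.3212  0.1998] yawy 114.24 w 0.764 F [-0.  -1.2 -0.8] j [ -33.   34.   72.    0.   73. -147.]
tool delta [0.0361 0.1609 0.0463]
```

View pics/c7.png

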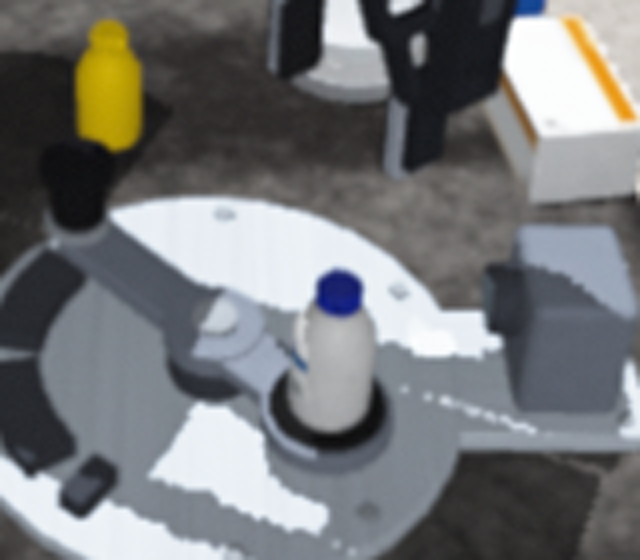

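View pics/w7.png

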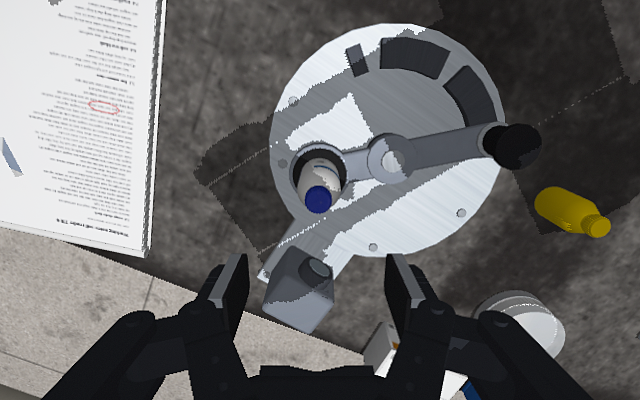

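```bash
cat > plan.py <<'E'
import sys
from h import *
# plan.py x y z yaw n : rows from the present pose to target
s=manip.state(); R=s['tcp_rot']; p=np.array(s['position'])
t=np.array([float(a) for a in sys.argv[1:4]]); y0=np.degrees(np.arctan2(R[1,1],R[0,1])); y1=float(sys.argv[4]); n=int(sys.argv[5])
dy=((y1-y0+180)%360-180)/n; d=(t-p)/n
print('now',p.round(4),y0.round(1),'t',s['t'])
for k in range(n):
    a=np.radians(y0+dy*k); 
    print(dict(x=round(float(-np.sin(a)*d[0]+np.cos(a)*d[1]),4),y=round(float(np.cos(a)*d[0]+np.sin(a)*d[1]),4),z=round(float(-d[2]),4),turn=round(-dy,1)))
E
python3 plan.py .503 -.1899 .17 36.6 8
```

```text
now [ 0.6011 -0.3212  0.1998] 114.2 t 7.8
{'x': 0.0044, 'y': 0.02, 'z': 0.0037, 'turn': np.float64(9.7)}
{'x': 0.0078, 'y': 0.019, 'z': 0.0037, 'turn': np.float64(9.7)}
{'x': 0.0108, 'y': 0.0174, 'z': 0.0037, 'turn': np.float64(9.7)}
{'x': 0.0136, 'y': 0.0153, 'z': 0.0037, 'turn': np.float64(9.7)}
{'x': 0.016, 'y': 0.0128, 'z': 0.0037, 'turn': np.float64(9.7)}
{'x': 0.0179, 'y': 0.0099, 'z': 0.0037, 'turn': np.float64(9.7)}
{'x': 0.0193, 'y': 0.0068, 'z': 0.0037, 'turn': np.float64(9.7)}
{'x': 0.0202, 'y': 0.0034, 'z': 0.0037, 'turn': np.float64(9.7)}
```

Emit:
play_rows(
  increments=[
    {"x":0.0044,"y":0.02,"z":0,"turn":9.7,"claw":0.07},
    {"x":0.0078,"y":0.019,"z":0,"turn":9.7,"claw":0.07},
    {"x":0.0108,"y":0.0174,"z":0,"turn":9.7,"claw":0.07},
    {"x":0.0136,"y":0.0153,"z":0.004,"turn":9.7,"claw":0.07},
    {"x":0.016,"y":0.0128,"z":0.006,"turn":9.7,"claw":0.07},
    {"x":0.0179,"y":0.0099,"z":0.006,"turn":9.7,"claw":0.07},
    {"x":0.0193,"y":0.0068,"z":0.006,"turn":9.7,"claw":0.07},
    {"x":0.0202,"y":0.0034,"z":0.006,"turn":9.7,"claw":0.07},
  ],
)

```text
t: 8.8
position: [0.5015, -0.1846, 0.1687]
tcp_rot: [[-0.561, 0.828, 0.018], [0.828, 0.561, -0.011], [-0.019, 0.009, -1.0]]
force: [0.1, -0.6, -1.0]
width: 0.818
```

```bash
python3 plan.py .503 -.1899 .17 36.6 1
```

```text
now [ 0.5015 -0.1846  0.1687] 34.1 t 8.8
{'x': -0.0053, 'y': -0.0017, 'z': -0.0013, 'turn': np.float64(-2.5)}
```

Emit:
play_rows(
  increments=[
    {"x":-0.0053,"y":-0.0017,"z":0,"turn":-2.5,"claw":0.07},
    {"x":0,"y":0,"z":0,"turn":0,"claw":0.07},
  ],
)

```text
t: 9.05
position: [0.5014, -0.1883, 0.1685]
tcp_rot: [[-0.595, 0.804, 0.016], [0.804, 0.595, -0.01], [-0.018, 0.007, -1.0]]
force: [0.4, 0.6, -0.8]
width: 0.819
```

```bash
python3 - <<'E'
from circ import *
s=cap('wrist','w8'); print(s['joint_vel'].round(1))
c=load('w8');C=cloud(c)
k=disc(c,C,.503,-.19,.04,.083); print(k[0],len(k[1]))
k=(np.hypot(C[...,0]-.503,C[...,1]+.19)<.03)&(abs(C[...,2]-.083)<.004); print(C[k].mean(0))
E
python3 d.py .503 -.1899 .069
```

```text
[ 0.6 -0.4  1.5  0.1  0.1  2.9]
(array([ 0.5023, -0.1884,  0.0184]), np.float64(0.0003)) 137
[ 0.50258275 -0.18844463  0.08224411]
t 9.1 pos [ 0.5013 -0.1881  0.1684] yawy 36.47 w 0.822 F [0.5 0.3 0.7] j [-27.  25.  95.  -0.  59. -63.]
tool delta [-0.0008 -0.0004  0.0994]
```

View pics/w8.png

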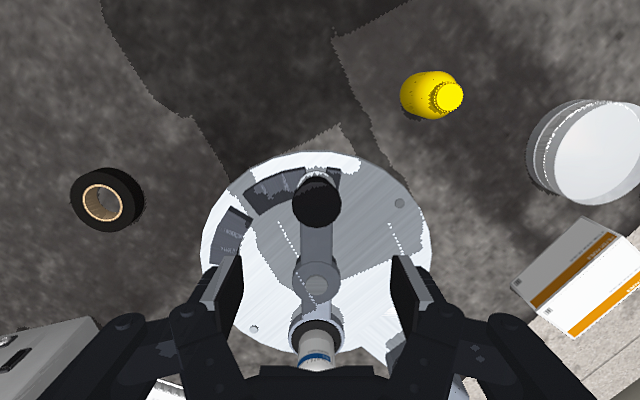

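Emit:
play_rows(
  increments=[
    {"x":0.0,"y":0,"z":0.035,"turn":0,"claw":0.062},
    {"x":0,"y":0,"z":0.03,"turn":0,"claw":0.062},
    {"x":0,"y":0,"z":0.015,"turn":0,"claw":0.062},
  ],
)

```text
t: 9.48
position: [0.5038, -0.1894, 0.088]
tcp_rot: [[-0.592, 0.805, 0.019], [0.805, 0.593, -0.011], [-0.02, 0.009, -1.0]]
force: [0.5, 0.2, 0.6]
width: 0.728
```

```bash
python3 d.py .5027 -.189 .069
```

```text
t 9.475 pos [ 0.5038 -0.1894  0.088 ] yawy 36.35 w 0.728 F [0.5 0.2 0.6] j [-27.  32.  99.  -0.  48. -63.]
tool delta [ 0.0013 -0.0008  0.0189]
```

Emit:
play_rows(
  increments=[
    {"x":0.0013,"y":-0.0008,"z":0.012,"turn":0,"claw":0.062},
    {"x":0,"y":0,"z":0.006,"turn":0,"claw":0.062},
  ],
)

```text
t: 9.72
position: [0.5027, -0.1891, 0.0692]
tcp_rot: [[-0.592, 0.806, 0.019], [0.806, 0.592, -0.011], [-0.02, 0.009, -1.0]]
force: [0.0, -0.4, 0.7]
width: 0.729
```

```bash
python3 d.py .5027 -.189 .069
```

```text
t 9.725 pos [ 0.5027 -0.1891  0.0692] yawy 36.32 w 0.729 F [ 0.  -0.4  0.7] j [-27.  33. 100.  -0.  45. -63.]
tool delta [0.0001 0.0001 0.0002]
```

Grip the knob firmly.

Emit:
play_rows(
  grip_force=60,
  increments=[
    {"x":0,"y":0,"z":0,"turn":0,"claw":0.02},
    {"x":0,"y":0,"z":0,"turn":0,"claw":0.02},
    {"x":0,"y":0,"z":0,"turn":0,"claw":0.02},
    {"x":0,"y":0,"z":0,"turn":0,"claw":0.02},
  ],
)

```text
t: 10.22
position: [0.503, -0.1891, 0.0705]
tcp_rot: [[-0.592, 0.806, 0.02], [0.806, 0.592, -0.011], [-0.021, 0.009, -1.0]]
force: [0.2, -0.2, -7.2]
width: 0.405
```

```bash
python3 d.py .5027 -.189 .069;  python3 - <<'E'
from h import *
cap('side','s9'); crop('s9',220,180,420,340,4,'c9')
E
```

```text
t 10.225 pos [ 0.503  -0.1891  0.0705] yawy 36.31 w 0.405 F [ 0.2 -0.2 -7.2] j [-27.  33. 100.  -0.  46. -63.]
tool delta [ 0.0003 -0.0002  0.0015]
```

View pics/c9.png

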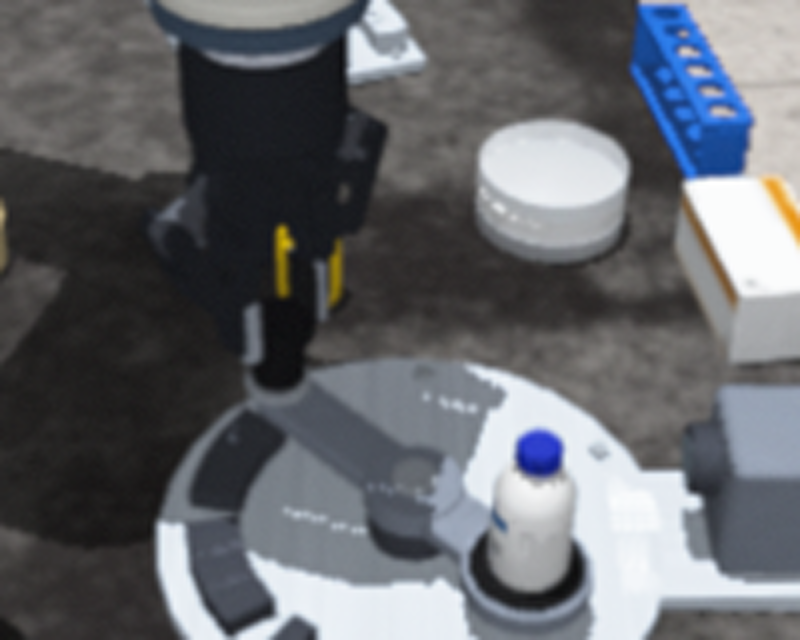

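Emit:
play_rows(
  increments=[
    {"x":0,"y":0,"z":-0.005,"turn":0,"claw":0.02},
    {"x":0,"y":0,"z":-0.005,"turn":0,"claw":0.02},
    {"x":0,"y":0,"z":-0.003,"turn":0,"claw":0.02},
  ],
)

```text
t: 10.65
position: [0.5029, -0.1891, 0.0841]
tcp_rot: [[-0.592, 0.806, 0.02], [0.806, 0.592, -0.011], [-0.021, 0.009, -1.0]]
force: [1.5, -1.2, -12.6]
width: 0.401
```

```bash
python3 d.py .5027 -.189 .083;  python3 - <<'E'
from h import *
cap('side','s10'); crop('s10',220,180,420,340,4,'c10')
E
```

```text
t 10.65 pos [ 0.5029 -0.1891  0.0841] yawy 36.31 w 0.401 F [  1.5  -1.2 -12.6] j [-27.  32.  99.  -0.  47. -63.]
tool delta [ 0.0002 -0.0001  0.0011]
```

View pics/c10.png

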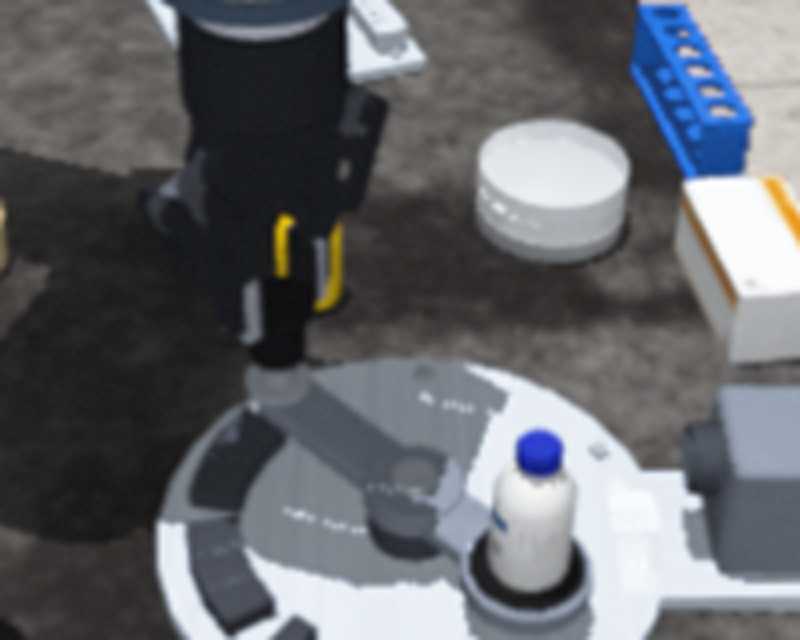

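Emit:
play_rows(
  increments=[
    {"x":0,"y":-0.0033,"z":0,"turn":-2,"claw":0.02},
    {"x":-0.0002,"y":-0.0066,"z":0.0003,"turn":-4,"claw":0.02},
    {"x":-0.0002,"y":-0.0066,"z":0.0003,"turn":-4,"claw":0.02},
    {"x":-0.0002,"y":-0.0066,"z":0.0003,"turn":-4,"claw":0.02},
  ],
)

```text
t: 11.2
position: [0.4858, -0.2053, 0.0833]
tcp_rot: [[-0.774, 0.633, 0.02], [0.633, 0.774, -0.012], [-0.023, 0.004, -1.0]]
force: [1.9, -2.8, -10.4]
width: 0.405
```

```bash
cat > arc.py <<'E'
from h import *
s=manip.state();p=s['position'];R=s['tcp_rot'];v=p[:2]-[.5595,-.2654]
print('t',s['t'],'z',p[2].round(4),'r',np.hypot(*v).round(4),'ang',(np.degrees(np.arctan2(v[1],v[0]))-126.6).round(2),'yaw-',(np.degrees(np.arctan2(R[1,1],R[0,1]))-36.6).round(2),'F',s['force'].round(1),'tq',s['ft_torque'].round(2),'w',round(s['width'],3),'tilt',R[:,2].round(3))
E
python3 arc.py
```

```text
t 11.2 z 0.0833 r 0.0951 ang 14.16 yaw- 14.11 F [  1.9  -2.8 -10.4] tq [-0.2  -0.31 -0.24] w 0.405 tilt [ 0.02  -0.012 -1.   ]
```

Emit:
play_rows(
  increments=[
    {"x":-0.0002,"y":-0.0066,"z":0.0,"turn":-4,"claw":0.02},
    {"x":-0.0002,"y":-0.0066,"z":0.0,"turn":-4,"claw":0.02},
    {"x":-0.0002,"y":-0.0066,"z":0.0,"turn":-4,"claw":0.02},
    {"x":-0.0002,"y":-0.0066,"z":0.0,"turn":-4,"claw":0.02},
    {"x":-0.0002,"y":-0.0066,"z":0.0,"turn":-4,"claw":0.02},
    {"x":-0.0002,"y":-0.0066,"z":0,"turn":-4,"claw":0.02},
  ],
)

```text
t: 11.95
position: [0.4671, -0.2416, 0.0833]
tcp_rot: [[-0.967, 0.252, 0.021], [0.252, 0.968, -0.011], [-0.023, -0.006, -1.0]]
force: [2.6, -2.7, -11.7]
width: 0.404
```

```bash
python3 arc.py
```

```text
t 11.95 z 0.0833 r 0.0955 ang 38.93 yaw- 38.79 F [  2.6  -2.7 -11.7] tq [ 0.21 -0.4  -0.27] w 0.404 tilt [ 0.021 -0.011 -1.   ]
```

Emit:
play_rows(
  increments=[
    {"x":-0.0004,"y":-0.005,"z":0.0,"turn":-3,"claw":0.02},
    {"x":-0.0002,"y":-0.0033,"z":0.0,"turn":-2,"claw":0.02},
    {"x":-0.0002,"y":-0.0007,"z":0.0,"turn":-0.5,"claw":0.02},
    {"x":0,"y":0,"z":0.0,"turn":0,"claw":0.02},
  ],
)

```text
t: 12.45
position: [0.4652, -0.2509, 0.0832]
tcp_rot: [[-0.987, 0.157, 0.02], [0.157, 0.988, -0.01], [-0.021, -0.007, -1.0]]
force: [0.3, -3.6, -11.1]
width: 0.408
```

```bash
python3 arc.py;  python3 - <<'E'
from h import *
cap('side','s11'); crop('s11',220,180,440,340,3.6,'c11'); cap('wrist','w11')
E
python3 arc.py
```

```text
t 12.45 z 0.0832 r 0.0955 ang 44.65 yaw- 44.37 F [  0.3  -3.6 -11.1] tq [ 0.11 -0.22 -0.14] w 0.408 tilt [ 0.02 -0.01 -1.  ]
t 12.55 z 0.0832 r 0.0955 ang 44.62 yaw- 44.38 F [  0.2  -2.7 -11.9] tq [-0.01 -0.11 -0.26] w 0.404 tilt [ 0.02 -0.01 -1.  ]
```

View pics/c11.png

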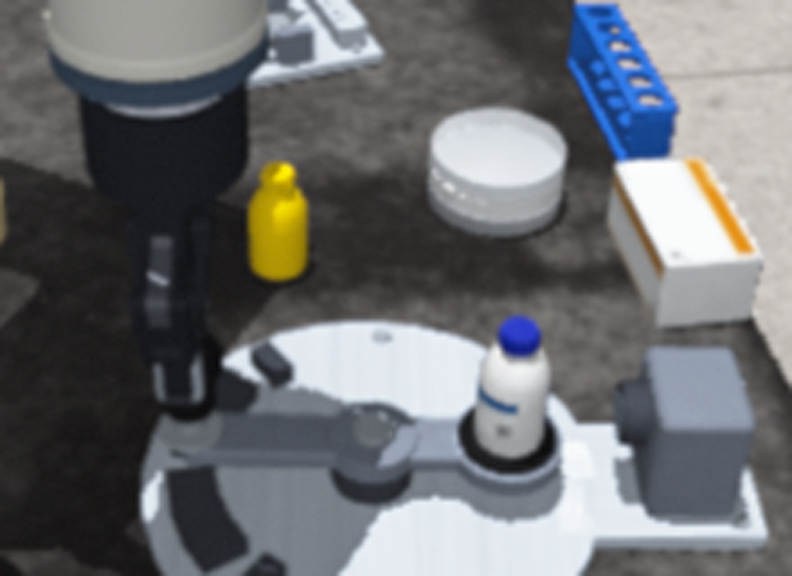

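Emit:
play_rows(
  increments=[
    {"x":0,"y":-0.0005,"z":0.004,"turn":0,"claw":0.02},
    {"x":0,"y":0,"z":0.004,"turn":0,"claw":0.02},
    {"x":0,"y":0,"z":0.003,"turn":0,"claw":0.02},
    {"x":0,"y":0,"z":0.001,"turn":0,"claw":0.02},
  ],
)

```text
t: 13.05
position: [0.4652, -0.2511, 0.0705]
tcp_rot: [[-0.987, 0.157, 0.019], [0.157, 0.988, -0.01], [-0.021, -0.007, -1.0]]
force: [-1.1, -1.7, -7.3]
width: 0.406
```

```bash
python3 arc.py
```

```text
t 13.05 z 0.0705 r 0.0954 ang 44.77 yaw- 44.37 F [-1.1 -1.7 -7.3] tq [ 0.31  0.1  -0.14] w 0.406 tilt [ 0.019 -0.01  -1.   ]
```

Emit:
play_rows(
  increments=[
    {"x":0,"y":0,"z":0.0005,"turn":0,"claw":0.05},
    {"x":0,"y":0,"z":0,"turn":0,"claw":0.062},
    {"x":0,"y":0,"z":0,"turn":0,"claw":0.062},
    {"x":0,"y":0,"z":-0.03,"turn":0,"claw":0.062},
    {"x":0,"y":0,"z":-0.05,"turn":0,"claw":0.062},
    {"x":0,"y":0,"z":-0.05,"turn":0,"claw":0.062},
    {"x":0,"y":0,"z":-0.02,"turn":0,"claw":0.062},
  ],
)

```text
t: 13.92
position: [0.4625, -0.2494, 0.2247]
tcp_rot: [[-0.988, 0.156, 0.02], [0.156, 0.988, -0.011], [-0.021, -0.007, -1.0]]
force: [0.2, -0.8, -0.8]
width: 0.726
```

```bash
python3 arc.py;  python3 - <<'E'
from circ import *
cap('side','s12'); crop('s12',220,180,440,340,3.6,'c12'); cap('wrist','w12'); cap('scene','sc12')
for tag in('w12','s12','sc12'):
    c=load(tag);C=cloud(c);im=c[0].astype(int)
    print(tag,'knob',disc(c,C,.4655,-.252,.035,.083)[0])
    k=(np.hypot(C[...,0]-.4655,C[...,1]+.252)<.018)&(C[...,2]>.06);print('  top z',np.percentile(C[k][:,2],[50,90]))
    k=(np.hypot(C[...,0]-.629,C[...,1]+.276)<.04)&(C[...,2]>.052)&(C[...,2]<.08)&(im.min(-1)>70)
    print('  bottle',circ(C[k],.018),k.sum()); print('  pad',disc(c,C,.629,-.276,.04,.044)[0])
E
```

```text
t 13.925 z 0.2247 r 0.0983 ang 44.04 yaw- 44.42 F [ 0.2 -0.8 -0.8] tq [ 0.02  0.02 -0.  ] w 0.726 tilt [ 0.02  -0.011 -1.   ]
w12 knob (array([ 0.4647, -0.2503,  0.0184]), np.float64(0.0003))
  top z [0.30252901 0.30928031]
  bottle (array([ 0.6286, -0.2773,  0.02  ]), np.float64(0.0003)) 444
  pad (array([ 0.628 , -0.2774,  0.0237]), np.float64(0.0033))
s12 knob (array([ 0.4661, -0.2559,  0.0187]), np.float64(0.0009))
  top z [0.083196   0.51270216]
  bottle (array([ 0.6294, -0.2794,  0.02  ]), np.float64(0.0006)) 216
  pad (array([ 0.629 , -0.2796,  0.0223]), np.float64(0.0026))
sc12 knob (array([ 0.4647, -0.2525,  0.0187]), np.float64(0.0012))
  top z [0.08593732 0.61209895]
  bottle (array([ 0.63  , -0.2789,  0.02  ]), np.float64(0.0008)) 94
  pad (array([ 0.6305, -0.2773,  0.0217]), np.float64(0.0018))
```

View pics/c12.png

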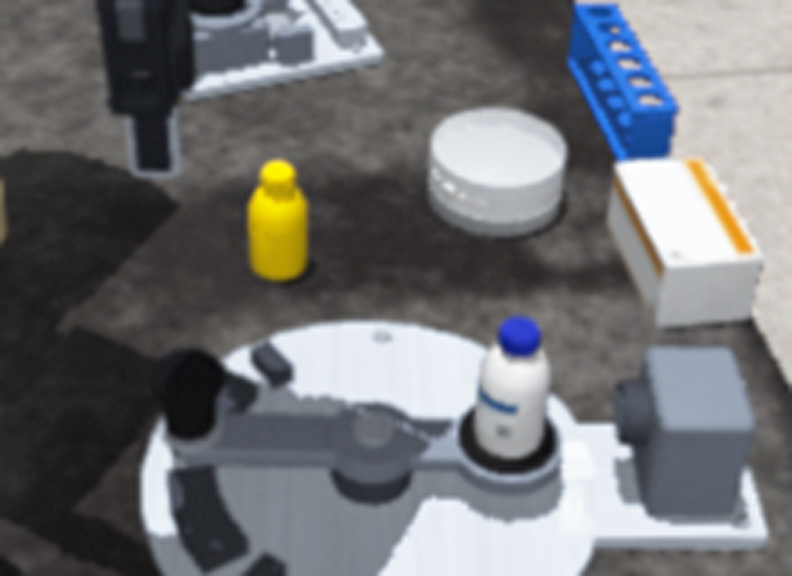

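View pics/w12.png

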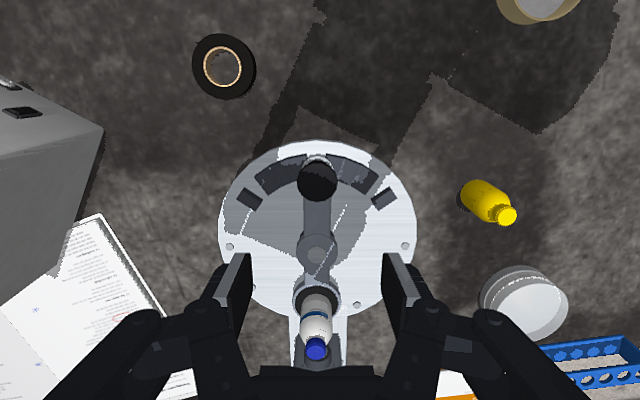

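```bash
python3 - <<'E'
from h import *
for t in('w8','w12'):
    c=load(t);C=cloud(c); 
    u,v=(317,200) if t=='w8' else (317,181)
    print(t,np.median(C[v-8:v+8,u-8:u+8,2]))
crop('w1',250,110,470,300,3.5,'c1w')
E
python3 plan.py .50 .19 .30 75 9
```

```text
w8 0.08235089667559024
w12 0.08231345934124212
now [ 0.4621 -0.2492  0.2226] 81.0 t 14.075
{'x': 0.0035, 'y': 0.0489, 'z': -0.0086, 'turn': np.float64(0.7)}
{'x': 0.004, 'y': 0.0488, 'z': -0.0086, 'turn': np.float64(0.7)}
{'x': 0.0046, 'y': 0.0488, 'z': -0.0086, 'turn': np.float64(0.7)}
{'x': 0.0052, 'y': 0.0487, 'z': -0.0086, 'turn': np.float64(0.7)}
{'x': 0.0057, 'y': 0.0486, 'z': -0.0086, 'turn': np.float64(0.7)}
{'x': 0.0063, 'y': 0.0486, 'z': -0.0086, 'turn': np.float64(0.7)}
{'x': 0.0069, 'y': 0.0485, 'z': -0.0086, 'turn': np.float64(0.7)}
{'x': 0.0074, 'y': 0.0484, 'z': -0.0086, 'turn': np.float64(0.7)}
{'x': 0.008, 'y': 0.0483, 'z': -0.0086, 'turn': np.float64(0.7)}
```

View pics/c1w.png

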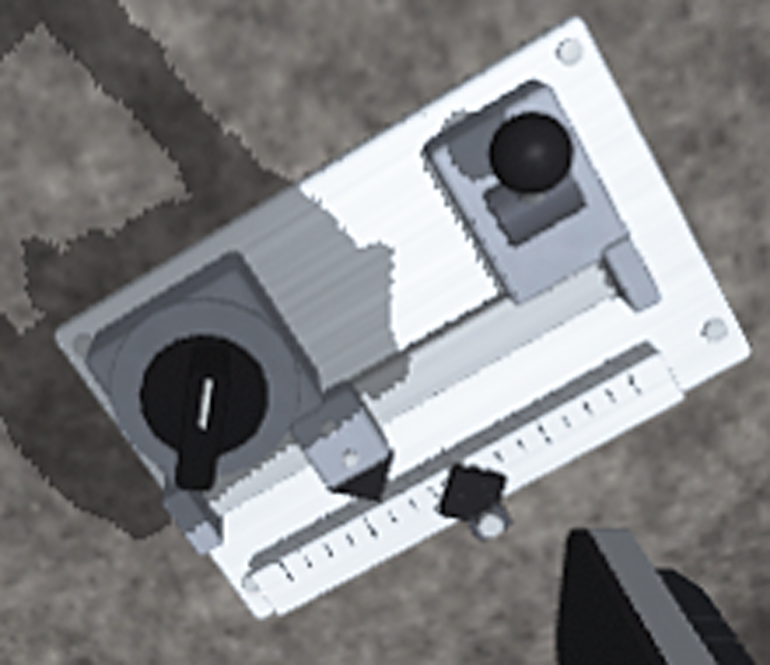

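Emit:
play_rows(
  increments=[
    {"x":0.003,"y":0.047,"z":-0.01,"turn":0.7,"claw":0.062},
    {"x":0.004,"y":0.0488,"z":-0.009,"turn":0.7,"claw":0.062},
    {"x":0.0046,"y":0.0488,"z":-0.009,"turn":0.7,"claw":0.062},
    {"x":0.005,"y":0.0487,"z":-0.009,"turn":0.7,"claw":0.062},
    {"x":0.0057,"y":0.0486,"z":-0.009,"turn":0.7,"claw":0.062},
    {"x":0.0063,"y":0.0486,"z":-0.009,"turn":0.7,"claw":0.062},
    {"x":0.0069,"y":0.0485,"z":-0.009,"turn":0.7,"claw":0.062},
    {"x":0.0074,"y":0.0484,"z":-0.009,"turn":0.7,"claw":0.062},
  ],
)

```text
t: 15.08
position: [0.4944, 0.1492, 0.285]
tcp_rot: [[-0.965, 0.26, 0.006], [0.26, 0.965, -0.008], [-0.008, -0.006, -1.0]]
force: [0.4, -0.9, -0.3]
width: 0.724
```

Emit:
play_rows(
  increments=[
    {"x":0.002,"y":0.02,"z":0.0,"turn":0,"claw":0.062},
    {"x":0,"y":0,"z":0.0,"turn":0,"claw":0.062},
    {"x":0,"y":0,"z":0.0,"turn":0,"claw":0.062},
  ],
)

```text
t: 15.45
position: [0.4966, 0.172, 0.2818]
tcp_rot: [[-0.967, 0.256, 0.002], [0.256, 0.967, -0.009], [-0.004, -0.008, -1.0]]
force: [-0.7, -0.5, -0.3]
width: 0.728
```

Run:
```python
from h import *
s=cap('wrist','w13'); print(s['joint_vel'].round(1),s['position'],s['tcp_rot'].round(3).tolist())
```

```text
[ 0.3  0.5  0.3 -0.1 -0.2  0.1] [0.49658565 0.17200225 0.28175896] [[-0.967, 0.256, 0.002], [0.256, 0.967, -0.009], [-0.004, -0.008, -1.0]]
```

View pics/w13.png

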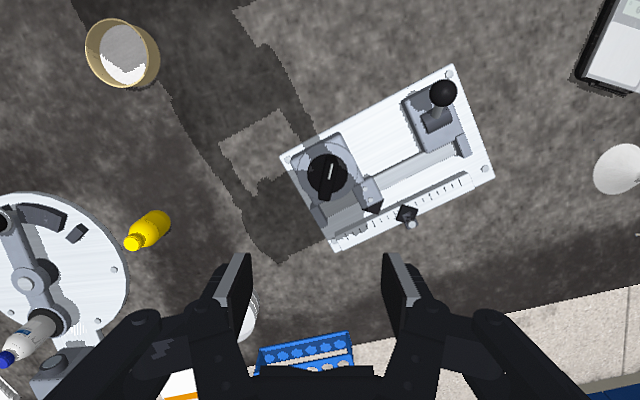

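Run:
```python
from h import *
crop('w13',275,55,500,255,3.5,'c13')
crop('w13',340,165,440,240,8,'c13b')
crop('w13',300,145,360,205,10,'c13c')
```

```text
(no output)
```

View pics/c13.png

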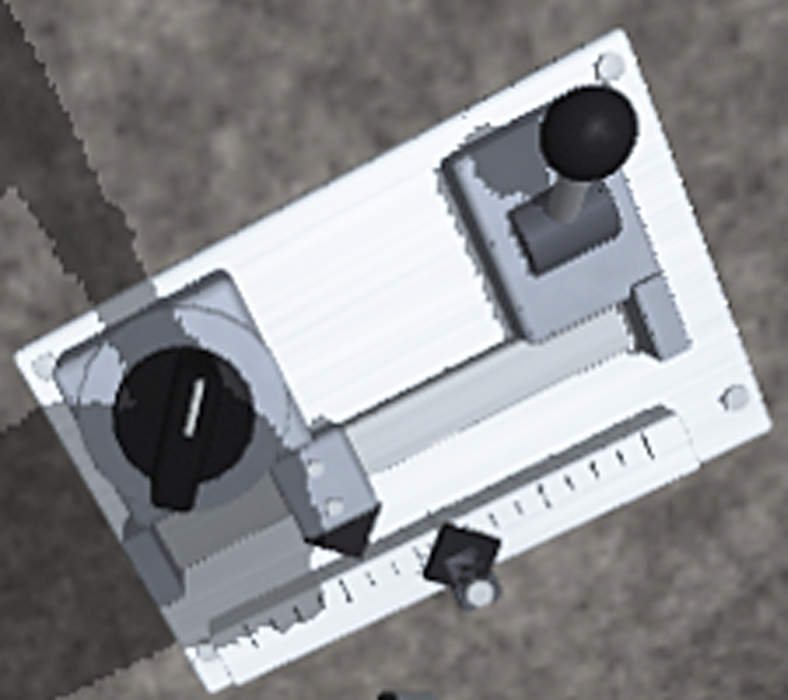

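View pics/c13b.png

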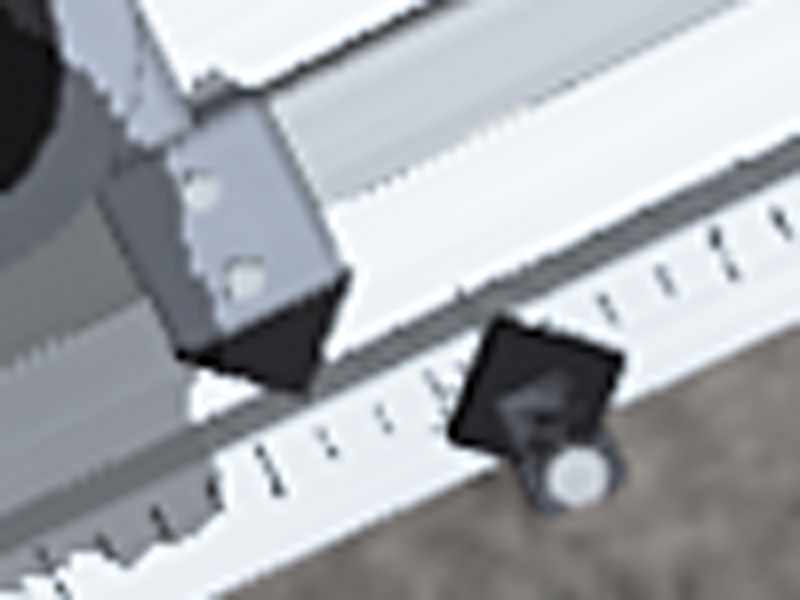

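View pics/c13c.png

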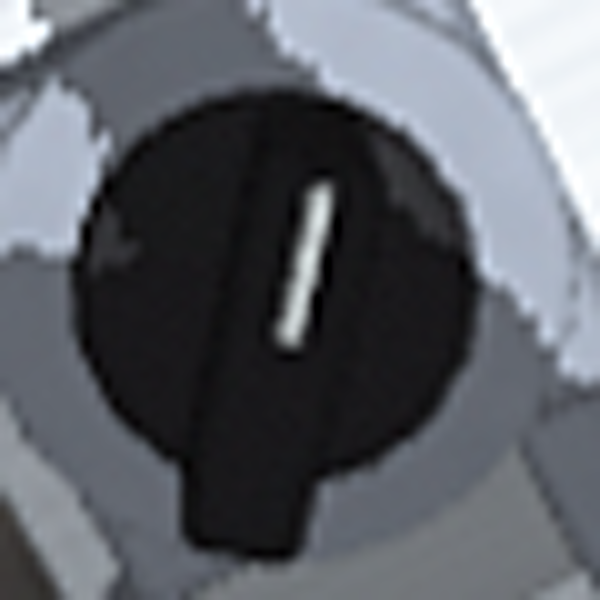

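Run:
```python
from h import *
c=load('w13'); C=cloud(c); im=c[0]
def w(cx,cy,k,x0,y0,z): return px_z(c,x0+(cx)/k-.5+.5/k,y0+cy/k-.5+.5/k,z)
b=lambda x,y:w(x,y,8,340,165,.038)
p,m=b(310,397),b(498,315); 
print('pointer',p,'mark',m)
# base lines
v1=b(350,270)-b(180,352); v2=b(625,357)-b(450,438)
print('pointer base',np.linalg.norm(v1),np.degrees(np.arctan2(v1[1],v1[0])),np.linalg.norm(v2),np.degrees(np.arctan2(v2[1],v2[0])))
# plate edges from depth: corners in crop13 (k3.5, off 275,55)
q=lambda x,y,z=.0:w(x,y,3.5,275,55,z)
e=[q(15,357),q(625,30),q(772,425),q(212,690)]
for i in range(4):
    d=e[(i+1)%4]-e[i]; print('edge',np.linalg.norm(d).round(4),np.degrees(np.arctan2(d[1],d[0])).round(2))
f=lambda x,y,z=.09:w(x,y,10,300,145,z)
l=f(320,185)-f(288,342); print('line',f(304,264),np.linalg.norm(l),np.degrees(np.arctan2(l[1],l[0])))
# bar sides
for (a,bb) in (((265,130),(190,470)),((375,150),(320,480))):
    l=f(*a)-f(*bb);print('side',np.degrees(np.arctan2(l[1],l[0])))
# bar top cloud
k=(abs(C[...,2]-.09)<.006)&(np.hypot(C[...,0]-.51,C[...,1]-.17)<.05); P=C[k]; print(k.sum(),P.mean(0)); 
mm=P[:,:2].mean(0); u,s,vt=np.linalg.svd(P[:,:2]-mm); print(np.degrees(np.arctan2(vt[0,1],vt[0,0])), np.ptp((P[:,:2]-mm)@vt.T,axis=0))
k=(C[...,2]>.085)&(np.hypot(C[...,0]-.44,C[...,1]-.28)<.06); print('ball top',C[k].mean(0),C[k][:,2].max(),k.sum())
```

```text
pointer [0.58487999 0.22879584 0.038     ] mark [0.57876918 0.26020459 0.038     ]
pointer base 0.0294392327881098 103.07480511980914 0.030103111271794148 102.72204440746236
edge 0.2443 103.33
edge 0.1601 13.31
edge 0.2428 -76.65
edge 0.1602 -166.15
line [0.50115095 0.18455762 0.09      ] 0.0173224615288266 154.66558373037336
side 153.39599504510892
side 156.96666592586044
532 [0.51051762 0.17991192 0.08886367]
-26.873272954873453 [0.04529096 0.01414009]
ball top [0.45106582 0.30625863 0.10330415] 0.10950935518712612 638
```

```bash
python3 plan.py .5105 .1799 .14 64 4
```

```text
now [0.4966 0.1719 0.2818] 75.1 t 15.5
{'x': -0.0028, 'y': 0.0028, 'z': 0.0355, 'turn': np.float64(2.8)}
{'x': -0.0027, 'y': 0.003, 'z': 0.0355, 'turn': np.float64(2.8)}
{'x': -0.0026, 'y': 0.0031, 'z': 0.0355, 'turn': np.float64(2.8)}
{'x': -0.0024, 'y': 0.0032, 'z': 0.0355, 'turn': np.float64(2.8)}
```

Emit:
play_rows(
  increments=[
    {"x":-0.0028,"y":0.0028,"z":0.034,"turn":2.8,"claw":0.05},
    {"x":-0.0027,"y":0.003,"z":0.034,"turn":2.8,"claw":0.05},
    {"x":-0.0026,"y":0.0031,"z":0.034,"turn":2.8,"claw":0.05},
    {"x":-0.0024,"y":0.0032,"z":0.03,"turn":2.8,"claw":0.05},
    {"x":0,"y":0,"z":0,"turn":0,"claw":0.05},
  ],
)

```text
t: 16.12
position: [0.5115, 0.1736, 0.1462]
tcp_rot: [[-0.893, 0.45, 0.002], [0.45, 0.893, -0.009], [-0.006, -0.007, -1.0]]
force: [-0.2, -0.5, 0.7]
width: 0.587
```

```bash
python3 - <<'E'
from h import *
s=cap('wrist','w14'); print(s['joint_vel'].round(1))
c=load('w14');C=cloud(c)
k=(abs(C[...,2]-.09)<.006)&(np.hypot(C[...,0]-.51,C[...,1]-.18)<.03); P=C[k]; print(k.sum(),P.mean(0)); 
mm=P[:,:2].mean(0); u,s,vt=np.linalg.svd(P[:,:2]-mm); print(np.degrees(np.arctan2(vt[0,1],vt[0,0])), np.ptp((P[:,:2]-mm)@vt.T,axis=0))
E
python3 d.py .5105 .1799 .089 64
```

```text
[-0.6 -2.  -1.3 -0.1  1.  -1.1]
1320 [0.51020366 0.18041082 0.08896989]
-26.81499925317761 [0.04532691 0.01353742]
t 16.175 pos [0.5121 0.1738 0.1475] yawy 63.3 w 0.58 F [-0.4 -0.   1. ] j [ 13.  27.  95.  -1.  58. -50.]
tool delta [0.0047 0.0051 0.0584]
turn -0.6992060947424648
```

View pics/w14.png

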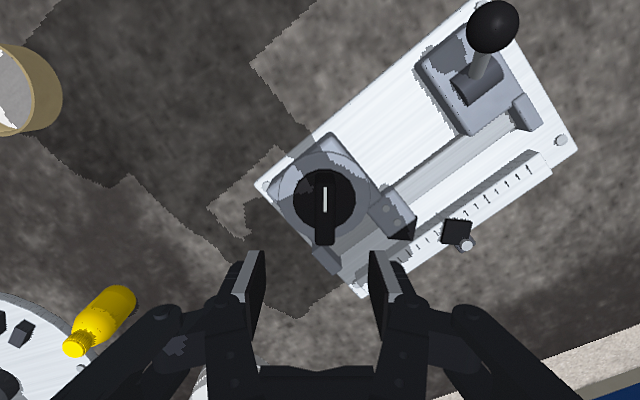

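Emit:
play_rows(
  increments=[
    {"x":0.0047,"y":0.0049,"z":0.022,"turn":0,"claw":0.05},
    {"x":0,"y":0,"z":0.024,"turn":0,"claw":0.05},
    {"x":0,"y":0,"z":0.008,"turn":0,"claw":0.05},
  ],
)

```text
t: 16.55
position: [0.5131, 0.1791, 0.0973]
tcp_rot: [[-0.894, 0.448, 0.011], [0.448, 0.894, -0.007], [-0.013, -0.001, -1.0]]
force: [-0.4, -0.4, 0.7]
width: 0.581
```

```bash
python3 d.py .5103 .1803 .089 63.2
```

```text
t 16.55 pos [0.5131 0.1791 0.0973] yawy 63.41 w 0.581 F [-0.4 -0.4  0.7] j [ 13.  31.  97.  -1.  51. -50.]
tool delta [ 0.0032 -0.0002  0.0082]
turn 0.205125529908031
```

Emit:
play_rows(
  grip_force=40,
  increments=[
    {"x":0.0025,"y":0,"z":0.007,"turn":0,"claw":0.05},
    {"x":0,"y":0,"z":0.001,"turn":0,"claw":0.01},
    {"x":0,"y":0,"z":0.0,"turn":0,"claw":0.005},
    {"x":0,"y":0,"z":0.0,"turn":0,"claw":0.005},
    {"x":0,"y":0,"z":0.0,"turn":0,"claw":0.005},
  ],
)

```text
t: 17.18
position: [0.5124, 0.1802, 0.0919]
tcp_rot: [[-0.894, 0.447, 0.015], [0.447, 0.894, -0.006], [-0.016, 0.001, -1.0]]
force: [-0.7, -0.3, 0.3]
width: 0.057
```

```bash
python3 d.py .5103 .1803 .089 63.2
```

```text
t 17.175 pos [0.5124 0.1802 0.0919] yawy 63.44 w 0.057 F [-0.7 -0.3  0.3] j [ 13.  32.  98.  -1.  50. -50.]
tool delta [ 0.002  -0.0009  0.0029]
turn 0.24171740048188894
```

Run:
```python
from h import *
s=cap('wrist','w15'); cap('side','s15');cap('scene','sc15'); crop('s15',220,110,360,230,5,'c15');crop('sc15',220,130,340,230,6,'c15b');print(manip.state()['width'])
```

```text
0.057117737073992085
```

View pics/w15.png

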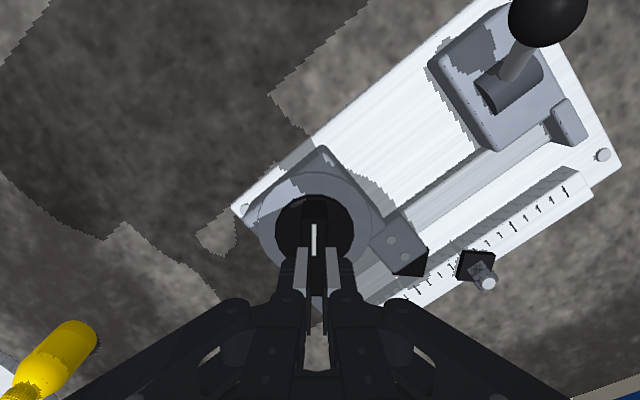

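View pics/c15.png

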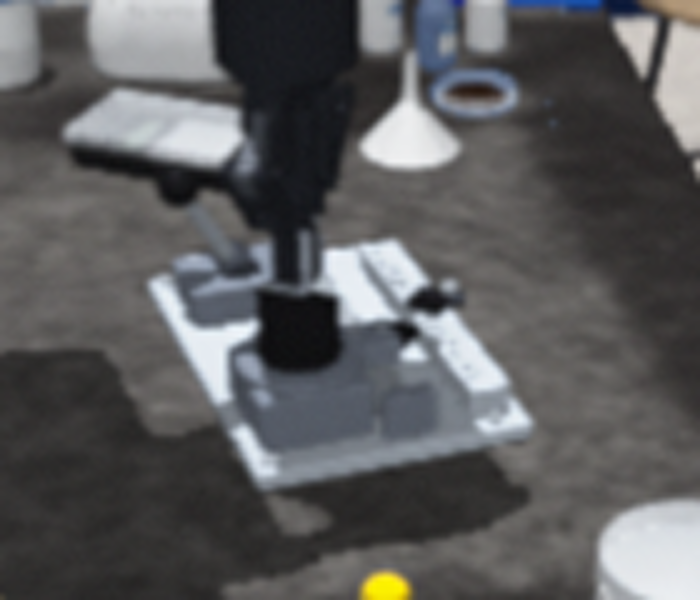

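View pics/c15b.png

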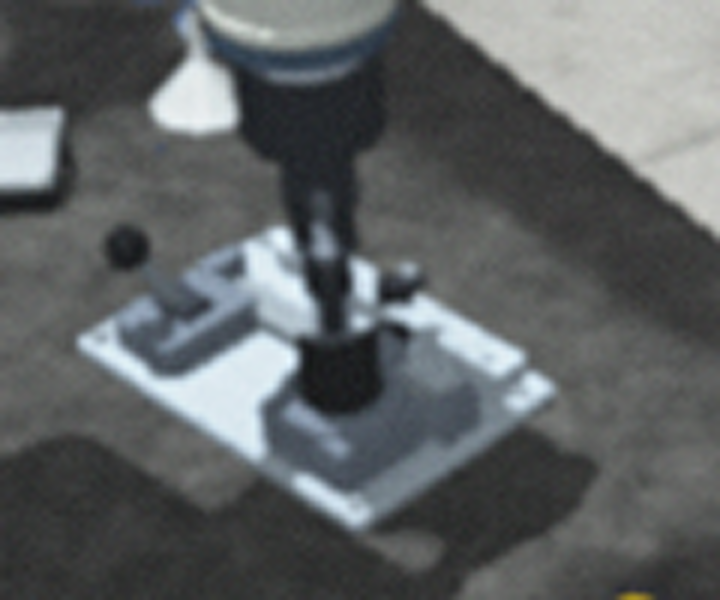

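Run:
```python
from h import *
c=load('w15');C=cloud(c)
im=c[0][180:330,260:370,::-1].astype(float); im=np.clip(im*2.2,0,255).astype(np.uint8)
cv2.imwrite('pics/c15c.png',cv2.resize(im,None,fx=5,fy=5,interpolation=cv2.INTER_CUBIC)[:600])
for v in (232,245,258,270,285,300): print(v,[(u,*(C[v,u]*1000).round(0).astype(int)) for u in range(276,350,6)])
```

```text
232 [(276, np.int64(500), np.int64(160), np.int64(60)), (282, np.int64(502), np.int64(163), np.int64(59)), (288, np.int64(504), np.int64(166), np.int64(60)), (294, np.int64(506), np.int64(169), np.int64(59)), (300, np.int64(496), np.int64(180), np.int64(87)), (306, np.int64(496), np.int64(183), np.int64(89)), (312, np.int64(498), np.int64(186), np.int64(89)), (318, np.int64(499), np.int64(188), np.int64(89)), (324, np.int64(500), np.int64(191), np.int64(89)), (330, np.int64(515), np.int64(188), np.int64(60)), (336, np.int64(516), np.int64(192), np.int64(60)), (342, np.int64(518), np.int64(195), np.int64(59)), (348, np.int64(520), np.int64(198), np.int64(59))]
245 [(276, np.int64(512), np.int64(153), np.int64(51)), (282, np.int64(510), np.int64(159), np.int64(60)), (288, np.int64(511), np.int64(163), np.int64(60)), (294, np.int64(513), np.int64(166), np.int64(60)), (300, np.int64(514), np.int64(169), np.int64(60)), (306, np.int64(502), np.int64(180), np.int64(90)), (312, np.int64(503), np.int64(183), np.int64(90)), (318, np.int64(506), np.int64(185), np.int64(88)), (324, np.int64(507)
[... 2245 characters left out ...]
195), np.int64(122))]
300 [(276, np.int64(495), np.int64(174), np.int64(139)), (282, np.int64(495), np.int64(176), np.int64(140)), (288, np.int64(496), np.int64(178), np.int64(139)), (294, np.int64(497), np.int64(179), np.int64(138)), (300, np.int64(499), np.int64(181), np.int64(138)), (306, np.int64(505), np.int64(180), np.int64(129)), (312, np.int64(565), np.int64(151), np.int64(41)), (318, np.int64(569), np.int64(154), np.int64(38)), (324, np.int64(509), np.int64(186), np.int64(129)), (330, np.int64(503), np.int64(191), np.int64(139)), (336, np.int64(504), np.int64(192), np.int64(139)), (342, np.int64(505), np.int64(194), np.int64(139)), (348, np.int64(505), np.int64(197), np.int64(140))]
```

View pics/c15c.png

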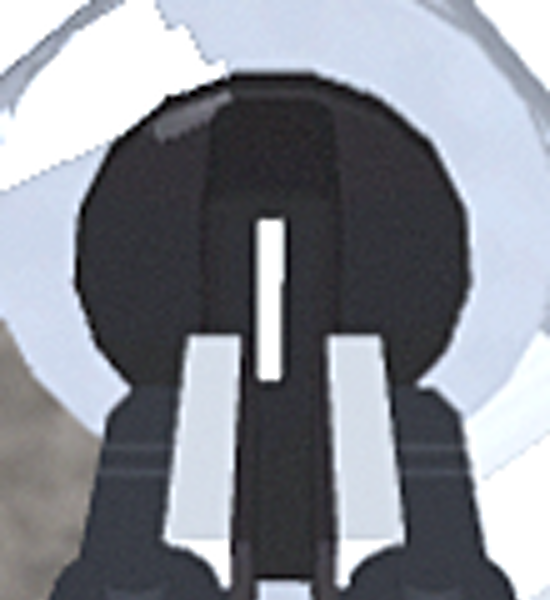

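Run:
```python
from h import *
c=load('s15');C=cloud(c)
for v in range(155,182,2): print(v,(C[v,276:284:3]*1000).round(0).astype(int).tolist())
print(manip.nose_length, manip.state()['position'],manip.camera_params('wrist')['hand_eye'])
```

```text
155 [[504, 140, 147], [513, 161, 136], [521, 176, 129]]
157 [[505, 163, 130], [513, 167, 127], [521, 178, 121]]
159 [[505, 167, 122], [512, 164, 123], [521, 177, 116]]
161 [[505, 167, 116], [512, 162, 118], [521, 178, 109]]
163 [[504, 164, 112], [512, 163, 112], [521, 177, 104]]
165 [[504, 164, 106], [512, 165, 105], [520, 168, 103]]
167 [[504, 172, 96], [512, 163, 100], [530, 306, 24]]
169 [[504, 177, 87], [512, 172, 89], [520, 169, 90]]
171 [[504, 171, 84], [512, 168, 85], [520, 166, 86]]
173 [[504, 172, 78], [512, 169, 79], [519, 162, 82]]
175 [[504, 174, 70], [512, 171, 71], [519, 165, 74]]
177 [[504, 174, 64], [511, 169, 66], [519, 166, 68]]
179 [[503, 171, 60], [511, 173, 58], [519, 167, 61]]
181 [[502, 160, 60], [510, 158, 60], [518, 158, 60]]
0.025 [0.5123433  0.18022692 0.09176667] [[-3.69129912e-04  9.47565930e-01  3.19560122e-01  8.26262201e-02]
 [ 9.99999824e-01  4.98426675e-04 -3.22825915e-04  2.34881893e-04]
 [-4.65176128e-04  3.19559946e-01 -9.47565947e-01 -1.43413857e-01]
 [ 0.00000000e+00  0.00000000e+00  0.00000000e+00  1.00000000e+00]]
```

Emit:
play_rows(
  increments=[
    {"x":0.001,"y":-0.0009,"z":-0.003,"turn":0,"claw":0.04},
    {"x":0,"y":0,"z":0,"turn":0,"claw":0.04},
    {"x":0,"y":0,"z":0,"turn":0,"claw":0.04},
  ],
)

```text
t: 17.7
position: [0.5109, 0.1799, 0.095]
tcp_rot: [[-0.894, 0.447, 0.015], [0.447, 0.894, -0.006], [-0.016, 0.001, -1.0]]
force: [0.9, -0.3, -0.3]
width: 0.472
```

```bash
python3 d.py .5103 .1803 .064 63.2
```

```text
t 17.7 pos [0.5109 0.1799 0.095 ] yawy 63.44 w 0.472 F [ 0.9 -0.3 -0.3] j [ 13.  31.  98.  -1.  50. -50.]
tool delta [0.0012 0.0001 0.031 ]
turn 0.24136292933425807
```

Emit:
play_rows(
  increments=[
    {"x":0.0012,"y":0,"z":0.01,"turn":0.2,"claw":0.04},
    {"x":0,"y":0,"z":0.01,"turn":0,"claw":0.04},
    {"x":0,"y":0,"z":0.007,"turn":0,"claw":0.04},
  ],
)

```text
t: 18.08
position: [0.5102, 0.1803, 0.0662]
tcp_rot: [[-0.893, 0.45, 0.015], [0.45, 0.893, -0.006], [-0.016, 0.001, -1.0]]
force: [0.2, -1.2, -0.7]
width: 0.467
```

```bash
python3 d.py .5103 .1803 .064 63.2
python3 - <<'E'
from h import *
cap('side','s16'); crop('s16',220,110,360,230,5,'c16')
c=load('s16');C=cloud(c)
for v in range(161,186,2): print(v,(C[v,268:292:4,2]*1000).round(0).astype(int).tolist())
E
```

```text
t 18.075 pos [0.5102 0.1803 0.0662] yawy 63.23 w 0.467 F [ 0.2 -1.2 -0.7] j [ 13.  34.  99.  -1.  46. -49.]
tool delta [-0.0001  0.0001  0.0022]
turn 0.028563299422273758
161 [136, 141, 126, 100, 102, 10]
163 [125, 134, 121, 92, 97, 11]
165 [122, 126, 116, 88, 87, 12]
167 [115, 116, 106, 81, 83, 10]
169 [30, 98, 101, 90, 90, 10]
171 [22, 95, 96, 83, 86, 23]
173 [15, 90, 90, 78, 80, 22]
175 [12, 85, 85, 75, 75, 40]
177 [13, 78, 81, 65, 69, 52]
179 [54, 61, 71, 61, 63, 49]
181 [52, 58, 61, 58, 60, 51]
183 [51, 51, 58, 57, 53, 51]
185 [49, 53, 51, 52, 53, 53]
```

View pics/c16.png

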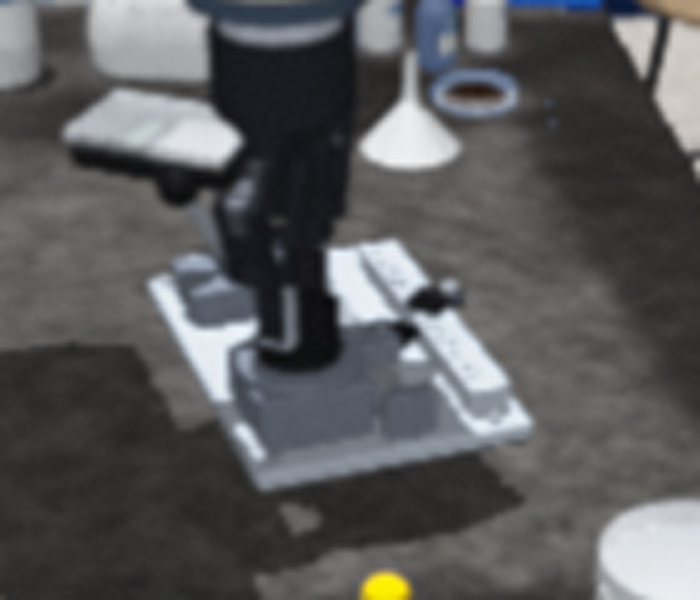

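Emit:
play_rows(
  grip_force=40,
  increments=[
    {"x":0,"y":0,"z":0.004,"turn":0,"claw":0.02},
    {"x":0,"y":0,"z":0.001,"turn":0,"claw":0.005},
    {"x":0,"y":0,"z":0.0,"turn":0,"claw":0.005},
    {"x":0,"y":0,"z":0.0,"turn":0,"claw":0.005},
  ],
)

```text
t: 18.62
position: [0.5097, 0.1802, 0.0602]
tcp_rot: [[-0.893, 0.45, 0.013], [0.45, 0.893, -0.007], [-0.015, 0.0, -1.0]]
force: [-0.2, -0.9, -1.9]
width: 0.157
```

```bash
python3 d.py .5103 .1803 .064 63.2
```

```text
t 18.625 pos [0.5097 0.1802 0.0602] yawy 63.23 w 0.157 F [-0.2 -0.9 -1.9] j [ 13.  35.  99.  -1.  45. -49.]
tool delta [-0.0006  0.0004 -0.0038]
turn 0.025106635041026948
```

Emit:
play_rows(
  increments=[
    {"x":0,"y":0,"z":0.0,"turn":8,"claw":0.005},
    {"x":0,"y":0,"z":0.0,"turn":10,"claw":0.005},
    {"x":0,"y":0,"z":0.0,"turn":10,"claw":0.005},
    {"x":0,"y":0,"z":0.0,"turn":10,"claw":0.005},
  ],
)

```text
t: 19.12
position: [0.511, 0.1815, 0.0603]
tcp_rot: [[-0.409, 0.913, 0.016], [0.913, 0.409, -0.005], [-0.011, 0.013, -1.0]]
force: [3.7, 2.2, -3.5]
width: 0.156
```

```bash
python3 d.py .5103 .1803 .060 -58.8
```

```text
t 19.125 pos [0.511  0.1815 0.0603] yawy 24.12 w 0.156 F [ 3.7  2.2 -3.5] j [ 14.  35.  99.  -1.  45. -10.]
tool delta [-0.0008 -0.0012  0.0003]
turn 82.92344408668053
```

Emit:
play_rows(
  increments=[
    {"x":-0.0005,"y":-0.001,"z":0.0,"turn":10,"claw":0.005},
    {"x":0,"y":0,"z":0.0,"turn":10,"claw":0.005},
    {"x":0,"y":0,"z":0.0,"turn":10,"claw":0.005},
    {"x":0,"y":0,"z":0.0,"turn":10,"claw":0.005},
    {"x":0,"y":0,"z":0.0,"turn":10,"claw":0.005},
    {"x":0,"y":0,"z":0.0,"turn":10,"claw":0.005},
  ],
)

```text
t: 19.88
position: [0.5143, 0.1814, 0.0603]
tcp_rot: [[0.614, 0.789, 0.023], [0.789, -0.614, -0.003], [0.011, 0.02, -1.0]]
force: [4.3, -4.5, -1.1]
width: 0.154
```

```bash
python3 d.py .5103 .1803 .060 -58.8
```

```text
t 19.875 pos [0.5143 0.1814 0.0603] yawy -37.9 w 0.154 F [ 4.3 -4.5 -1.1] j [13. 35. 99. -1. 45. 52.]
tool delta [-0.0033 -0.0025  0.0002]
turn 20.90025311668444
```

Emit:
play_rows(
  increments=[
    {"x":-0.0015,"y":-0.0015,"z":0.0,"turn":9,"claw":0.005},
    {"x":-0.001,"y":-0.0005,"z":0.0,"turn":7,"claw":0.005},
    {"x":0,"y":0,"z":0.0,"turn":1,"claw":0.005},
  ],
)

```text
t: 20.25
position: [0.5152, 0.1806, 0.0603]
tcp_rot: [[0.825, 0.564, 0.03], [0.565, -0.825, -0.003], [0.023, 0.019, -1.0]]
force: [-2.2, 0.0, 1.4]
width: 0.153
```

```bash
python3 d.py .5103 .1803 .060 -58.8
python3 - <<'E'
from h import *
cap('wrist','w17'); cap('scene','sc17');cap('side','s17'); crop('s17',240,120,350,220,7,'c17'); crop('sc17',230,150,330,230,7,'c17b')
E
```

```text
t 20.25 pos [0.5152 0.1806 0.0603] yawy -55.63 w 0.153 F [-2.2  0.   1.4] j [13. 35. 99. -1. 45. 70.]
tool delta [-0.0043 -0.0025  0.0002]
turn 3.1711324189109575
```

View pics/w17.png

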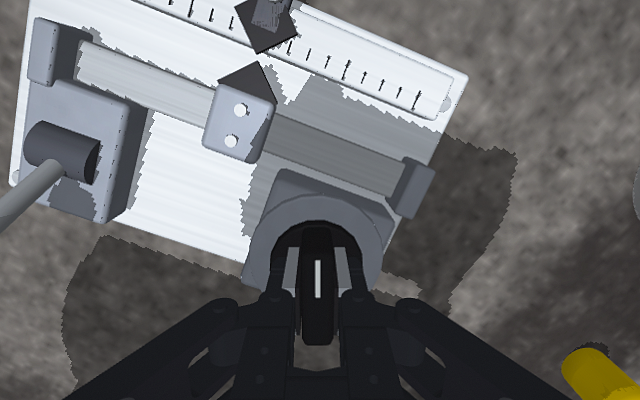

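View pics/c17.png

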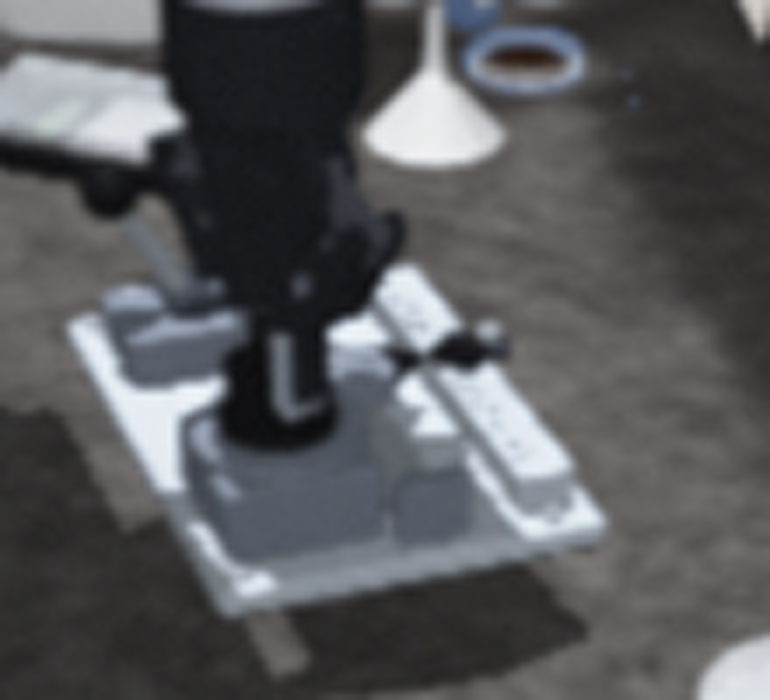

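Excellent close wrist view: pointer tip near (258,62), mark tip near (255,52). Enlarge and measure.

Run:
```python
from h import *
crop('w17',200,0,310,100,7,'c17c')
```

```text
(no output)
```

View pics/c17c.png

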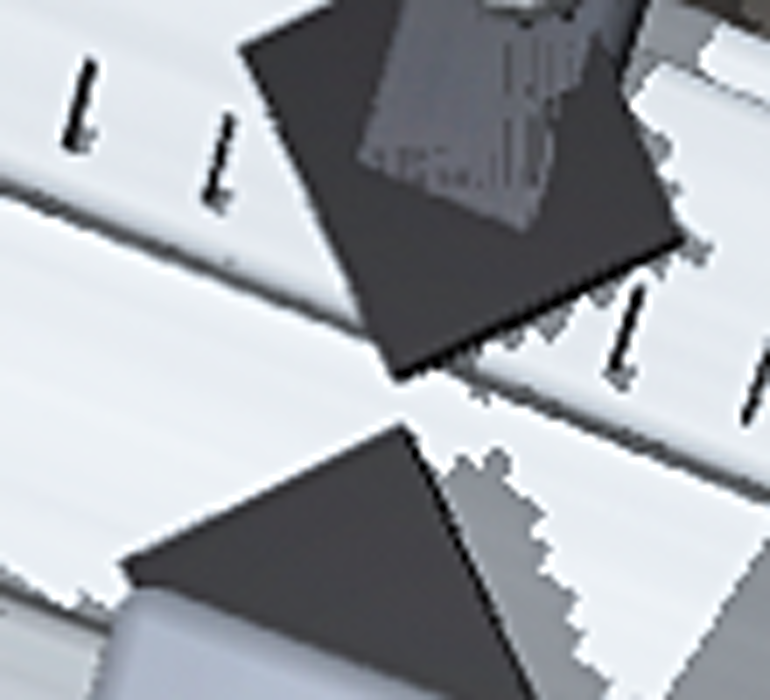

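Run:
```python
from h import *
c=load('w17')
b=lambda x,y,z=.038: px_z(c,200+x/7-.5,0+y/7-.5,z)[:2]
pt,mt=b(404,425),b(393,374)
ml,mr=b(240,48),b(686,238)
v=ml-mr; print('mark base len',np.linalg.norm(v),'ang',np.degrees(np.arctan2(v[1],v[0])))
# ruler edge line: (0,185)-(770,490) z~? 
for z in(.03,.038):
    v=b(0,185,z)-b(770,495,z); print('ruler ang',np.degrees(np.arctan2(v[1],v[0])))
for a in (102.7,103.2,103.7):
    y=np.array([np.cos(np.radians(a)),np.sin(np.radians(a))]); x=np.array([y[1],-y[0]])
    d=mt-pt; print(a,'dy needed mm',1000*d@y,'dx',1000*d@x)
```

```text
mark base len 0.031077407412517077 ang 102.86494719983776
ruler ang 103.44307439808097
ruler ang 103.443074398081
102.7 dy needed mm 1.7298889450443453 dx 2.7796959254505036
103.2 dy needed mm 1.7055659610058647 dx 2.7946860204343014
103.7 dy needed mm 1.6811130915160866 dx 2.8094632892575753
```

Emit:
play_rows(
  increments=[
    {"x":-0.001,"y":-0.0005,"z":0.0,"turn":4,"claw":0.005},
    {"x":0,"y":0,"z":0.0,"turn":2,"claw":0.005},
    {"x":0,"y":0,"z":0.0,"turn":0,"claw":0.005},
  ],
)

```text
t: 20.78
position: [0.5154, 0.1804, 0.0603]
tcp_rot: [[0.877, 0.479, 0.032], [0.48, -0.878, -0.003], [0.027, 0.018, -0.999]]
force: [1.3, -0.9, -1.1]
width: 0.154
```

```bash
python3 d.py .5103 .1803 .060 -62.1
python3 - <<'E'
from h import *
cap('wrist','w18'); crop('w18',200,0,310,100,7,'c18')
E
```

```text
t 20.775 pos [0.5154 0.1804 0.0603] yawy -61.36 w 0.154 F [ 1.3 -0.9 -1.1] j [13. 35. 99. -1. 44. 75.]
tool delta [-0.0045 -0.0024  0.0002]
turn 0.7376199069800293
```

View pics/c18.png

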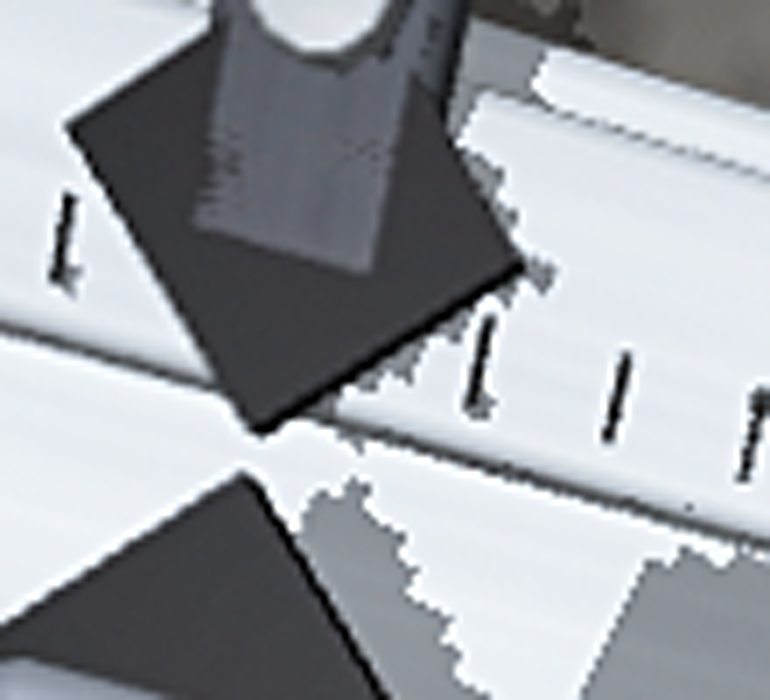

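```bash
cat > al.py <<'E'
from h import *
def al(tag,k,x0,y0,pt,mt,ml=None,mr=None):
    c=load(tag); b=lambda p: px_z(c,x0+p[0]/k-.5,y0+p[1]/k-.5,.038)[:2]
    p,m=b(pt),b(mt); y=np.array([np.cos(np.radians(103.2)),np.sin(np.radians(103.2))]); x=np.array([y[1],-y[0]]); d=m-p
    print('pointer',p.round(4),'mark',m.round(4),'dy mm',1000*d@y,'dx',1000*d@x,'deg',np.degrees(d@y/.015))
    if ml is not None:
        mid=(b(ml)+b(mr))/2; v=b(ml)-b(mr); print(' base mid rel tip y mm',1000*(mid-m)@y,'len',np.linalg.norm(v),np.degrees(np.arctan2(v[1],v[0])))
E
python3 - <<'E'
from al import *
al('w18',7,200,0,(245,473),(251,430),(68,127),(522,262))
E
```

```text
pointer [0.5779 0.2593] mark [0.5806 0.2601] dy mm 0.1558094153107863 dx 2.810781795535803 deg 0.5951481270472729
 base mid rel tip y mm 0.02356684679356924 len 0.03078417609951331 103.05379318014387
```

Emit:
play_rows(
  increments=[
    {"x":0,"y":0,"z":0.0,"turn":0.3,"claw":0.02},
    {"x":0,"y":0,"z":0.0,"turn":0,"claw":0.04},
    {"x":0,"y":0,"z":0.0,"turn":0,"claw":0.04},
    {"x":0,"y":0,"z":-0.02,"turn":0,"claw":0.04},
    {"x":0,"y":0,"z":-0.04,"turn":0,"claw":0.04},
    {"x":0,"y":0,"z":-0.03,"turn":0,"claw":0.04},
    {"x":0,"y":0,"z":0,"turn":0,"claw":0.04},
  ],
)

```text
t: 21.7
position: [0.5115, 0.1809, 0.1527]
tcp_rot: [[0.878, 0.478, 0.03], [0.478, -0.878, -0.003], [0.025, 0.017, -1.0]]
force: [-0.3, 0.3, -0.7]
width: 0.468
```

```bash
python3 d.py .5103 .1803 .060 -62.1
python3 - <<'E'
from h import *
cap('wrist','w19')
E
```

```text
t 21.7 pos [0.5115 0.1809 0.1527] yawy -61.46 w 0.468 F [-0.3  0.3 -0.7] j [14. 26. 95. -1. 57. 75.]
tool delta [-0.0037 -0.0016  0.0927]
turn 0.6356378239873095
```

View pics/w19.png

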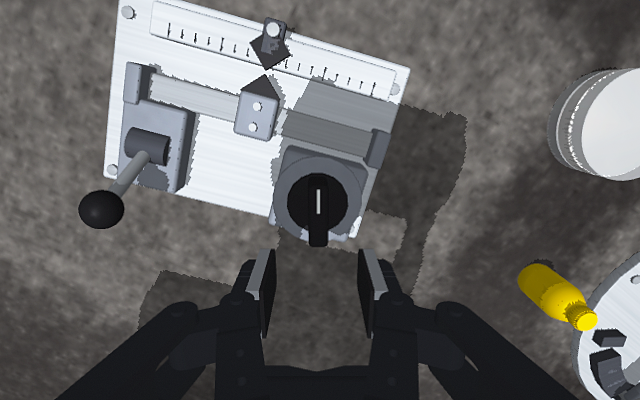

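Run:
```python
from h import *
crop('w19',230,30,300,100,10,'c19')
```

```text
(no output)
```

View pics/c19.png

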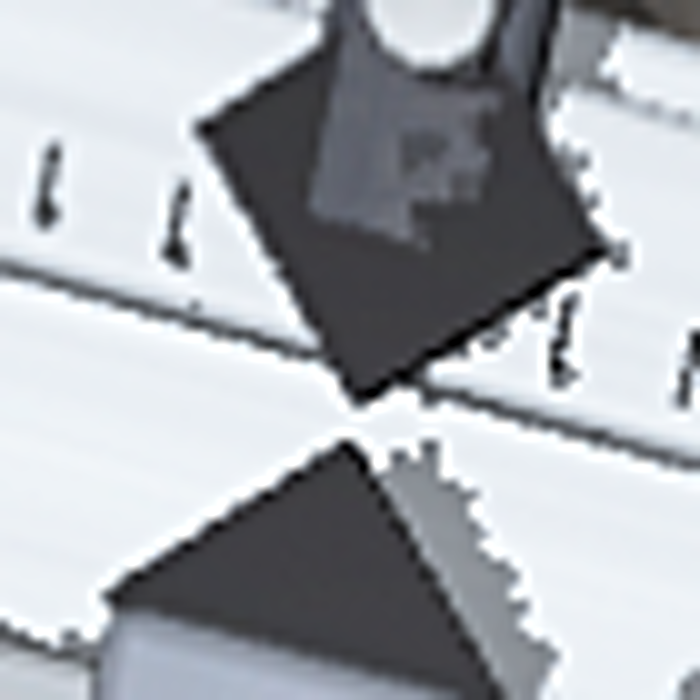

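Run:
```python
from al import *
al('w19',10,230,30,(347,440),(356,399),(200,127),(605,248))
c=load('w19');C=cloud(c)
k=(C[...,2]>.083)&(C[...,2]<.115)&(np.hypot(C[...,0]-.445,C[...,1]-.30)<.04)
from scipy.optimize import least_squares
P=C[k]; r=least_squares(lambda q:np.linalg.norm(P-q,axis=1)-.013,[.45,.30,.095],loss='soft_l1',f_scale=.001); print('ball',r.x,np.abs(r.fun).mean(),k.sum())
for t in('w13','w14'):
    c=load(t);C=cloud(c);k=(C[...,2]>.083)&(C[...,2]<.115)&(np.hypot(C[...,0]-.445,C[...,1]-.30)<.04)
    P=C[k]; r=least_squares(lambda q:np.linalg.norm(P-q,axis=1)-.013,[.45,.30,.095],loss='soft_l1',f_scale=.001); print(t,'ball',r.x,np.abs(r.fun).mean(),k.sum())
```

```text
pointer [0.5777 0.2596] mark [0.5806 0.2603] dy mm -0.007875752264954072 dx 2.9881381777311318 deg -0.03008315768483113
 base mid rel tip y mm -0.11156184846671957 len 0.030479557203296297 102.83707512371934
ball [0.45229303 0.30887548 0.09472796] 0.0004656775568017276 1479
w13 ball [0.45199492 0.30894417 0.09494584] 0.0004409728838305784 638
w14 ball [0.45205454 0.30900469 0.09491244] 0.0004381536083009867 2198
```

```bash
python3 plan.py .4166 .3007 .16 -76.8 5
```

```text
now [0.5109 0.1807 0.1516] -61.5 t 21.75
{'x': -0.0051, 'y': -0.0301, 'z': -0.0017, 'turn': np.float64(3.1)}
{'x': -0.0067, 'y': -0.0298, 'z': -0.0017, 'turn': np.float64(3.1)}
{'x': -0.0083, 'y': -0.0294, 'z': -0.0017, 'turn': np.float64(3.1)}
{'x': -0.0099, 'y': -0.0289, 'z': -0.0017, 'turn': np.float64(3.1)}
{'x': -0.0114, 'y': -0.0283, 'z': -0.0017, 'turn': np.float64(3.1)}
```

Emit:
play_rows(
  increments=[
    {"x":-0.005,"y":-0.03,"z":-0.004,"turn":3.1,"claw":0},
    {"x":-0.0067,"y":-0.03,"z":-0.002,"turn":3.1,"claw":0},
    {"x":-0.0083,"y":-0.0294,"z":-0.002,"turn":3.1,"claw":0},
    {"x":-0.01,"y":-0.029,"z":-0.002,"turn":3.1,"claw":0},
    {"x":-0.0114,"y":-0.028,"z":-0.002,"turn":3.1,"claw":0},
    {"x":0,"y":0,"z":0,"turn":0,"claw":0},
  ],
)

```text
t: 22.5
position: [0.4113, 0.3028, 0.1543]
tcp_rot: [[0.976, 0.217, 0.02], [0.217, -0.976, -0.007], [0.018, 0.012, -1.0]]
force: [0.2, -0.2, 0.1]
width: -0.003
```

```bash
python3 d.py .4166 .3007 .081 -76.8
python3 - <<'E'
from h import *
cap('wrist','w20');cap('scene','sc20')
E
```

```text
t 22.5 pos [0.4113 0.3028 0.1543] yawy -77.49 w -0.003 F [ 0.2 -0.2  0.1] j [ 30.  24.  99.  -1.  56. 108.]
tool delta [0.0034 0.0024 0.0734]
turn -0.6870650827755469
```

View pics/w20.png

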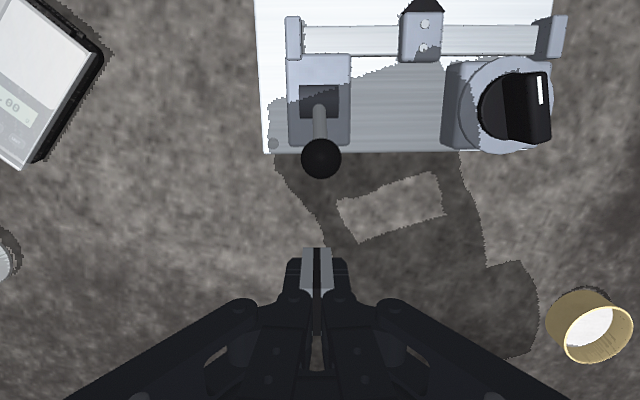

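Emit:
play_rows(
  increments=[
    {"x":0,"y":0.001,"z":0.03,"turn":-0.7,"claw":0},
    {"x":0,"y":0,"z":0.03,"turn":0,"claw":0},
    {"x":0,"y":0,"z":0.009,"turn":0,"claw":0},
    {"x":0,"y":0,"z":0,"turn":0,"claw":0},
  ],
)

```text
t: 23.1
position: [0.4166, 0.2978, 0.0833]
tcp_rot: [[0.973, 0.228, 0.021], [0.228, -0.974, -0.008], [0.019, 0.013, -1.0]]
force: [-0.5, 0.2, 0.5]
width: -0.006
```

```bash
python3 d.py .4166 .3007 .081 -76.8
python3 - <<'E'
from h import *
cap('wrist','w21');cap('scene','sc21'); c=load('w21');C=cloud(c)
crop('sc21',200,120,330,230,6,'c21')
for v in range(236,276,4): print(v,(C[v,305:330:8]*1000).round(0).astype(int).tolist())
E
```

```text
t 23.1 pos [0.4166 0.2978 0.0833] yawy -76.82 w -0.006 F [-0.5  0.2  0.5] j [ 30.  31. 103.  -1.  46. 107.]
tool delta [ 0.0006 -0.0028  0.0022]
turn -0.021250481492558038
236 [[391, 300, -2], [393, 294, 0], [394, 288, -1], [396, 282, -1]]
240 [[389, 300, 0], [390, 294, 0], [391, 288, -1], [393, 282, 0]]
244 [[385, 299, -1], [387, 293, 0], [389, 287, 1], [389, 281, -1]]
248 [[426, 306, 90], [427, 302, 89], [428, 299, 90], [428, 295, 89]]
252 [[426, 306, 94], [427, 302, 94], [427, 299, 93], [429, 295, 94]]
256 [[426, 306, 97], [427, 302, 97], [428, 299, 98], [428, 295, 96]]
260 [[426, 306, 101], [427, 302, 101], [428, 299, 101], [428, 295, 100]]
264 [[425, 306, 103], [427, 302, 105], [427, 299, 104], [428, 296, 104]]
268 [[425, 305, 106], [426, 302, 107], [427, 299, 107], [428, 296, 107]]
272 [[426, 306, 111], [426, 302, 110], [427, 299, 110], [427, 296, 110]]
```

View pics/w21.png

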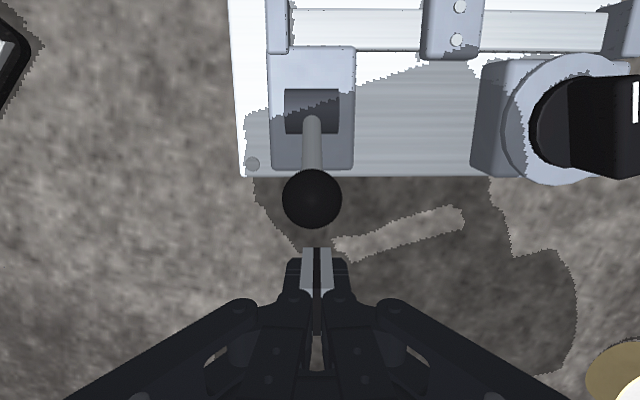

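View pics/c21.png

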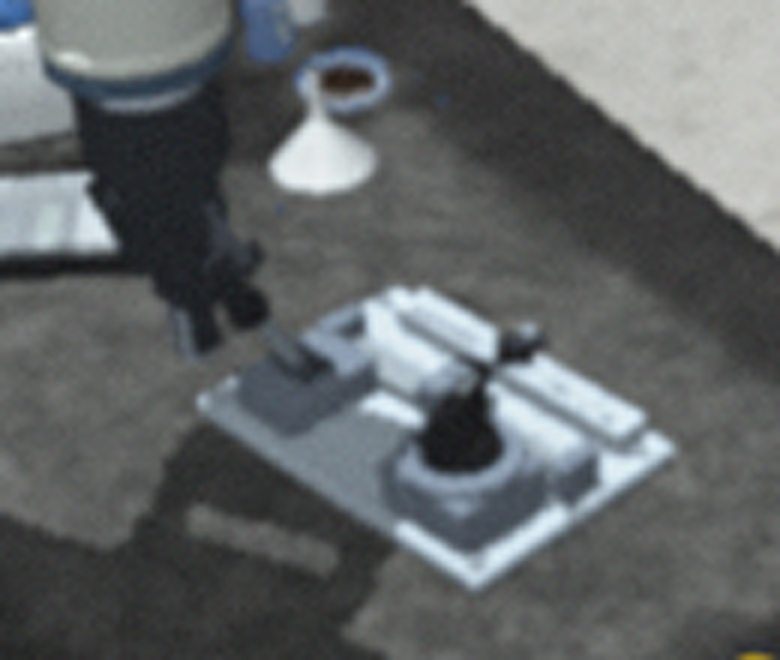

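Emit:
play_rows(
  increments=[
    {"x":0.01,"y":-0.002,"z":0,"turn":0,"claw":0},
    {"x":0.01,"y":0,"z":0,"turn":0,"claw":0},
    {"x":0.01,"y":0,"z":0,"turn":0,"claw":0},
    {"x":0.01,"y":0,"z":0,"turn":0,"claw":0},
  ],
)

```text
t: 23.7
position: [0.4585, 0.3106, 0.087]
tcp_rot: [[0.973, 0.229, 0.025], [0.229, -0.973, -0.006], [0.023, 0.011, -1.0]]
force: [-0.7, -0.2, 0.7]
width: 0.001
```

```bash
cat > st.py <<'E'
from h import *
s=manip.state();p=s['position'];v=p[:2]-[.4848,.3167]
print('t',s['t'],'stage x',(v@[.9736,.2284]).round(4),'y',(v@[-.2284,.9736]).round(4),'z',p[2].round(4),'F',s['force'].round(1),'tilt',s['tcp_rot'][:,2].round(3))
E
python3 st.py
```

```text
t 23.7 stage x -0.027 y 0.0001 z 0.087 F [-0.7 -0.2  0.7] tilt [ 0.025 -0.006 -1.   ]
```

Emit:
play_rows(
  increments=[
    {"x":0.009,"y":0,"z":0.0022,"turn":0,"claw":0},
    {"x":0.009,"y":0,"z":0.0022,"turn":0,"claw":0},
    {"x":0.007,"y":0,"z":0.002,"turn":0,"claw":0},
  ],
)

```text
t: 24.08
position: [0.4853, 0.3168, 0.0808]
tcp_rot: [[0.973, 0.228, 0.025], [0.229, -0.973, -0.006], [0.023, 0.011, -1.0]]
force: [-1.1, -0.3, 0.0]
width: 0.001
```

```bash
python3 st.py
python3 - <<'E'
from h import *
cap('wrist','w22')
E
```

```text
t 24.075 stage x 0.0005 y -0.0 z 0.0808 F [-1.1 -0.3  0. ] tilt [ 0.025 -0.006 -1.   ]
```

View pics/w22.png

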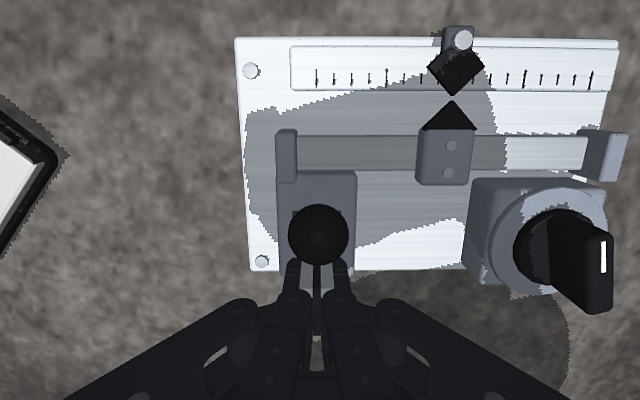

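Emit:
play_rows(
  increments=[
    {"x":0.005,"y":0,"z":0,"turn":0,"claw":0},
    {"x":0.003,"y":0,"z":0,"turn":0,"claw":0},
  ],
)

```text
t: 24.38
position: [0.4938, 0.3187, 0.0804]
tcp_rot: [[0.973, 0.228, 0.025], [0.229, -0.974, -0.006], [0.023, 0.011, -1.0]]
force: [-0.8, -0.3, 0.1]
width: -0.002
```

```bash
python3 st.py
```

```text
t 24.375 stage x 0.0092 y -0.0001 z 0.0804 F [-0.8 -0.3  0.1] tilt [ 0.025 -0.006 -1.   ]
```

Emit:
play_rows(
  increments=[
    {"x":0.003,"y":0,"z":0,"turn":0,"claw":0},
  ],
)

```text
t: 24.5
position: [0.4952, 0.3189, 0.0801]
tcp_rot: [[0.973, 0.228, 0.021], [0.229, -0.974, -0.007], [0.019, 0.012, -1.0]]
force: [-17.1, -0.9, 7.9]
width: 0.001
```

```bash
python3 st.py
```

```text
t 24.5 stage x 0.0106 y -0.0002 z 0.0801 F [-17.1  -0.9   7.9] tilt [ 0.021 -0.007 -1.   ]
```

Emit:
play_rows(
  increments=[
    {"x":-0.015,"y":0,"z":0,"turn":0,"claw":0},
    {"x":-0.03,"y":0,"z":0,"turn":0,"claw":0},
    {"x":-0.03,"y":0,"z":-0.03,"turn":0,"claw":0},
    {"x":0,"y":0,"z":-0.06,"turn":0,"claw":0},
    {"x":0,"y":0,"z":-0.06,"turn":0,"claw":0},
    {"x":0,"y":0,"z":-0.02,"turn":0,"claw":0},
    {"x":0,"y":0,"z":0,"turn":0,"claw":0},
  ],
)

```text
t: 25.38
position: [0.4123, 0.3013, 0.2536]
tcp_rot: [[0.973, 0.229, 0.023], [0.229, -0.973, -0.007], [0.021, 0.012, -1.0]]
force: [0.1, -0.8, 0.0]
width: -0.001
```

```bash
python3 st.py
python3 - <<'E'
from circ import *
cap('wrist','w23');cap('side','s23');cap('scene','sc23')
c=load('w23');C=cloud(c)
k=(C[...,2]>.083)&(C[...,2]<.115)&(np.hypot(C[...,0]-.517,C[...,1]-.324)<.04)
P=C[k]; r=least_squares(lambda q:np.linalg.norm(P-q,axis=1)-.013,[.517,.324,.09],loss='soft_l1',f_scale=.001); q=r.x
v=q[:2]-[.4848,.3167]; print('ball',q.round(4),'angle',0.5+np.arctan2(v@[.9736,.2284],q[2]-.034))
crop('s23',230,130,440,340,2.8,'c23')
u,v=proj(c,[.58,.26,.038])[0]; print(u,v); x0,y0=int(u)-40,int(v)-35; print(x0,y0); crop('w23',x0,y0,x0+80,y0+70,10,'c23b')
for t in('s23','sc23'):
    c=load(t);C=cloud(c);im=c[0].astype(int)
    k=(np.hypot(C[...,0]-.629,C[...,1]+.276)<.04)&(C[...,2]>.052)&(C[...,2]<.08)&(im.min(-1)>70)
    print(t,'bottle',circ(C[k],.018)); k=(np.hypot(C[...,0]-.465,C[...,1]+.252)<.018)&(C[...,2]>.06);print('  knob top',np.median(C[k][:,2]))
    k=(np.hypot(C[...,0]-.69,C[...,1]+.025)<.06)&(C[...,2]>.036)&(C[...,2]<.06);print('  petri',C[k].mean(0).round(3))
E
```

```text
t 25.375 stage x -0.0741 y 0.0016 z 0.2536 F [ 0.1 -0.8  0. ] tilt [ 0.023 -0.007 -1.   ]
ball [0.5174 0.3243 0.0949] angle 1.0027695698405543
393.08804951589974 17.97086279236683
353 -18Traceback (most recent call last):
  File "<stdin>", line 8, in <module>
  File "h.py", line 35, in crop
    cv2.imwrite(f'pics/{name}.png',cv2.resize(im,None,fx=k,fy=k,interpolation=cv2.INTER_CUBIC))
                                   ~~~~~~~~~~^^^^^^^^^^^^^^^^^^^^^^^^^^^^^^^^^^^^^^^^^^^^^^^^^
cv2.error: OpenCV(4.12.0) /io/opencv/modules/imgproc/src/resize.cpp:4208: error: (-215:Assertion failed) !ssize.empty() in function 'resize'
```

View pics/c23.png

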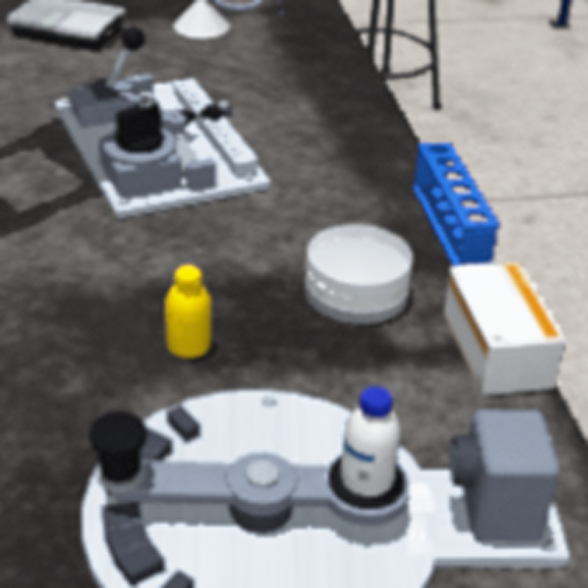

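Run:
```python
from circ import *
crop('w22',415,60,495,130,10,'c22b'); crop('w23',355,0,435,60,10,'c23b')
for t in('s23','sc23'):
    c=load(t);C=cloud(c);im=c[0].astype(int)
    k=(np.hypot(C[...,0]-.629,C[...,1]+.276)<.04)&(C[...,2]>.052)&(C[...,2]<.08)&(im.min(-1)>70)
    print(t,'bottle',circ(C[k],.018)); k=(np.hypot(C[...,0]-.465,C[...,1]+.252)<.018)&(C[...,2]>.06);print('  knob top',np.median(C[k][:,2]))
    k=(np.hypot(C[...,0]-.69,C[...,1]+.025)<.06)&(C[...,2]>.036)&(C[...,2]<.06);print('  petri',C[k].mean(0).round(3))
```

```text
s23 bottle (array([ 0.6294, -0.2794,  0.02  ]), np.float64(0.0006))
  knob top 0.08214008863969868
  petri [ 0.685 -0.026  0.042]
sc23 bottle (array([ 0.6304, -0.2786,  0.02  ]), np.float64(0.0008))
  knob top 0.0831340391996126
  petri [ 0.683 -0.021  0.044]
```

View pics/c22b.png

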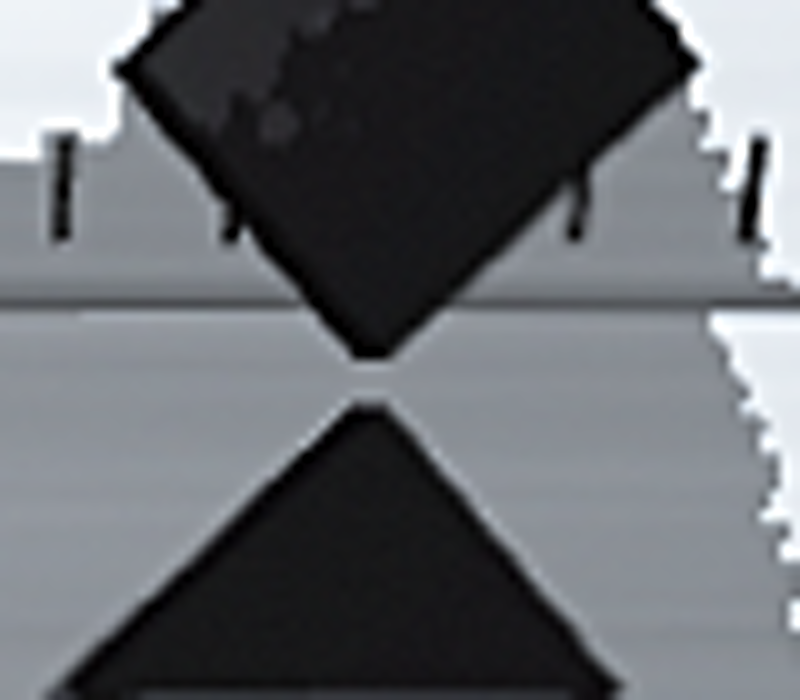

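View pics/c23b.png

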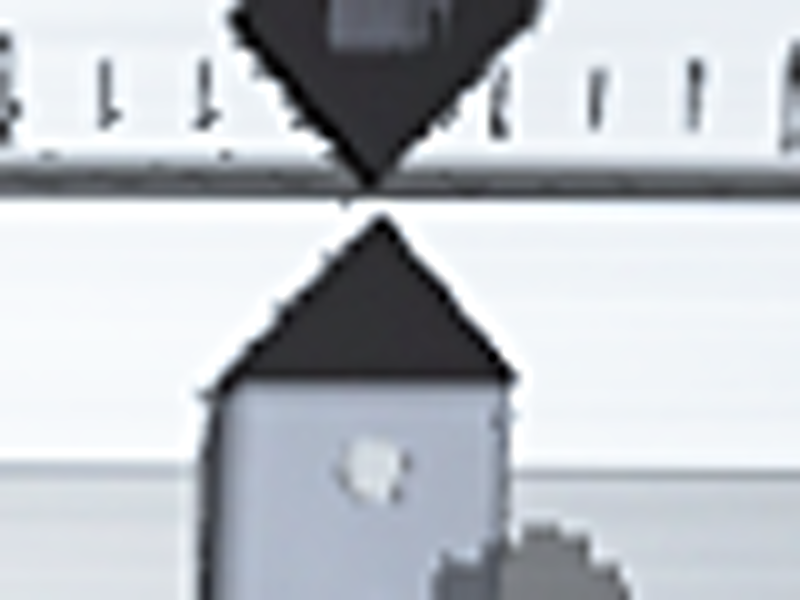

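Run:
```python
from al import *
al('w22',10,415,60,(371,402),(374,360),(115,68),(700,63))
al('w23',10,355,0,(381,215),(372,186))
for tag,x0,y0,pl,pr in(('w22',415,60,(55,693),(622,690)),('w23',355,0,(218,382),(515,377))):
    c=load(tag); f=lambda p: px_z(c,x0+p[0]/10-.5,y0+p[1]/10-.5,.038)[:2]
    print(tag,'pointer base mid',((f(pl)+f(pr))/2).round(4), 'y(stage)',1000*((f(pl)+f(pr))/2)@[-.2284,.9736])
    ml,mr=((115,68),(700,63)) if tag=='w22' else ((230,15),(540,15))
    print('   mark base mid y',1000*((f(ml)+f(mr))/2)@[-.2284,.9736])
```

```text
pointer [0.5778 0.261 ] mark [0.58   0.2616] dy mm 0.09546830901993442 dx 2.2460357218483464 deg 0.3646620789395311
 base mid rel tip y mm -0.10325711676485838 len 0.0321368927603522 104.14954102412996
pointer [0.5773 0.2597] mark [0.5796 0.2613] dy mm 1.07123334516741 dx 2.619625141586237 deg 4.091809970118235
w22 pointer base mid [0.5623 0.2573] y(stage) 122.04581806247711
   mark base mid y 122.09960816760574
w23 pointer base mid [0.5624 0.2567] y(stage) 121.46247830016387
   mark base mid y 121.70547958395392
```

```bash
python3 plan.py .475 .25 .165 -76.8 3
```

```text
now [0.4115 0.3007 0.2512] -76.8 t 25.525
{'x': 0.0167, 'y': 0.0213, 'z': 0.0287, 'turn': np.float64(0.0)}
{'x': 0.0167, 'y': 0.0213, 'z': 0.0287, 'turn': np.float64(0.0)}
{'x': 0.0167, 'y': 0.0213, 'z': 0.0287, 'turn': np.float64(0.0)}
```

Emit:
play_rows(
  increments=[
    {"x":0.0167,"y":0.0213,"z":0.028,"turn":0,"claw":0},
    {"x":0.0167,"y":0.0213,"z":0.028,"turn":0,"claw":0},
    {"x":0.0167,"y":0.0213,"z":0.026,"turn":0,"claw":0},
    {"x":0,"y":0,"z":0,"turn":0,"claw":0},
    {"x":0,"y":0,"z":0,"turn":0,"claw":0},
  ],
)

```text
t: 26.15
position: [0.475, 0.2471, 0.1628]
tcp_rot: [[0.973, 0.23, 0.011], [0.23, -0.973, -0.012], [0.008, 0.014, -1.0]]
force: [-0.2, 0.6, -0.5]
width: 0.002
```

```bash
python3 st.py
python3 - <<'E'
from h import *
cap('wrist','w24'); c=load('w24')
u,v=proj(c,[.579,.26,.038])[0]; print(u,v); x0,y0=max(0,int(u)-35),max(0,int(v)-35); print(x0,y0); crop('w24',x0,y0,x0+70,y0+70,11,'c24b')
E
```

```text
t 26.15 stage x -0.0255 y -0.0656 z 0.1628 F [-0.2  0.6 -0.5] tilt [ 0.011 -0.012 -1.   ]
329.45630258594406 59.37453622384908
294 24
```

View pics/c24b.png

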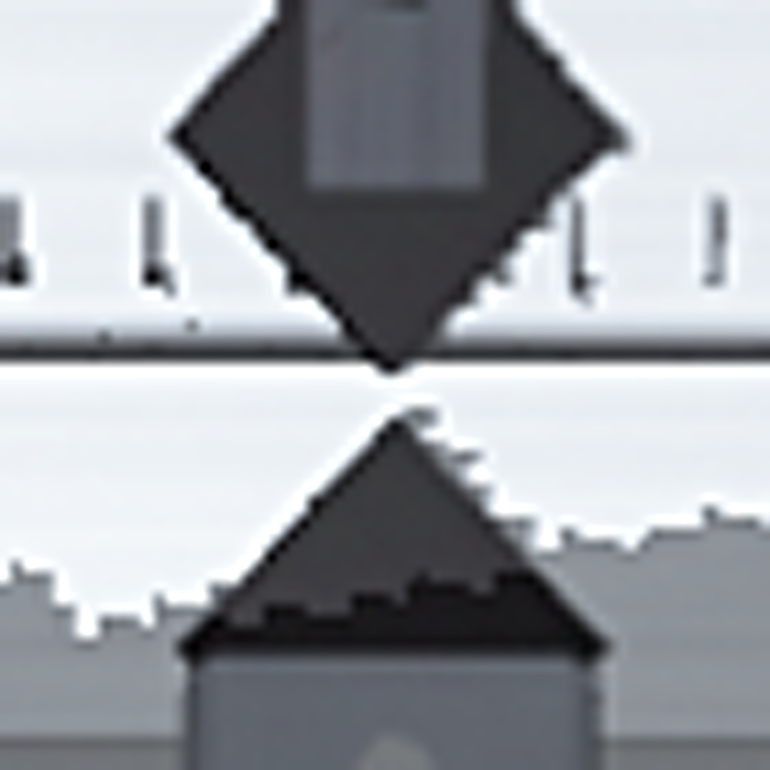

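Run:
```python
from rig import manip
print(manip.finish_job(), manip.state()['t'])
```

```text
the job is handed in; nothing more can be done
the job is handed in; nothing more can be done
```

The job is handed in at 26 s, with every step done in the order you gave. The arm was clear of everything when I handed in.

- **Bottle:** the white one with the blue cap stands upright on the pad, centred to about 1 mm. It is now in front of the detector head, and the yellow look-alike was not touched.
- **Table:** I lifted the index knob, swung the table about 45° to the middle notch and let the pin drop. The knob's top is at the same height as before (82.3 mm against 82.4 mm), so the pin is home.
- **Pointer:** I turned the bar knob about 125° clockwise. The close views before the clamp push (0.0 to 0.1 mm off) and the last one after it (0.2 to 0.3 mm off) show the tips in line.
- **Clamp:** the lever is at its stop, measured at 1.00 rad. It took 17 N at the end.
- **Mark and petri dishes:** neither moved, as far as the cameras can tell.

**Checks that disagreed:**
- **Pointer:** one distant view at the picture's edge, taken after the clamp push, read about 1 mm off at the tips and 0.24 mm by the triangle bases. The closer look above settled it.
- **Gripper:** both cameras put the fingertips about 7 mm behind the reported TCP, not 25 mm ahead of it as stated. My first close on the bar knob therefore shut just above the bar without moving it, and I regripped lower. By the same offset, the index knob seems to have been held by its head, not its grip, but it lifted and lowered cleanly.

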